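# Three dishwasher tablets from the lever dispenser

## Robot

A 6-joint arm with a two-finger parallel gripper is mounted at the origin on the work surface. World frame = base frame: x ahead of the robot, y to its left, z up, the work surface at z = 0. Lengths are in mm, angles in degrees, forces in N, time in s.
With the tool pointing down it reaches from about 300 to 850 mm from the base axis. Payload 4.2 kg.
Tool frame: the origin (TCP) lies midway between the tips of the shut fingers; the grasp point (between the pads) lies 19 mm behind it (env.tcp_to_grasp is the distance from the TCP to the grasp point, in mm); z points along the fingers, x is the direction in which the jaws open and shut, and the axes are right-handed (so a half turn about z gives the same grasp; the last joint's range is limited). The gripper opens to 91 mm and grips with 3 to 60 N. Pads are 32 mm wide; open, the fingers measure 118 mm over their backs; the gripper's body (76 mm by 178 mm) begins 60 mm behind the grasp point.
Start: joints at [-64.515, 18.312, 89.639, -0, 72.044, -1.146], TCP at [257.746, -514.014, 213.976] pointing down, gripper open.
Joint ranges: [-177.97, 177.97], [-48.28, 115.42], [12.27, 149.76], [-77.06, 257.06], [2.81, 150.46], [-146.56, 146.56]. Speed limits (degrees/s): [147.25, 147.25, 180, 180, 180, 180].

## Interface

Orientations are given as [roll, pitch, yaw] about the fixed x, y, z axes, in that order (R = Rz(yaw) Ry(pitch) Rx(roll)).
In Python, from workcell import env gives the robot as it stands.
- The arm moves only by the tool drive_tool, never from a script. Its argument "motion" is a list of rows, each a list of 2 entries, a list of its own where there are three numbers: the shift along the world's x, y, z in m, then the turn, a rotation vector about the world's x, y, z in rad. In form: [[[dx, dy, dz], [wx, wy, wz]], ...]. A call has exactly 10 rows; each row shifts and turns the commanded pose from where the row before left it; what a row does not reach is not made up. A row lasts 1/12 s, in which the tool goes at most 41.7 mm and 7.16 degrees, less where a joint would pass 70% of its speed; a pose out of reach is approached as far as the arm can. A call is refused whole if a number of a shift passes 0.0417 or a number of a turn 0.125, either way. A call with a gripper value outside its range is refused whole. "claw" is the opening, from 0 (shut) to 1 (fully open), set as the call begins (left out, the last holds). The fingers move at their own pace and stop on an object; "force" is the grip in N (left out, the last holds). Time passes only in rows, so rows that do not move let the fingers close, or fill a call up. It gives the time, the measured TCP pose, the force and the opening at its end, in the units of the state.
- env.state(): the state, without advancing time (a new reading comes with each control period).
- env.grab_frame(name): name is "side" or "top" or "wrist"; returns the picture (384x512x3 uint8, red, green, blue); there is no depth.
- env.camera_params(name): a dict with "fov_y" (degrees; the focal length in pixels is half the picture's height over the tangent of half this angle, whatever the lens; pixels are square), "cx", "cy" (the principal point, pixels), "pose" (4x4, takes a point from camera to world coordinates). Camera axes: x right, y down, z forward; pixel columns grow to the right and rows downward; lengths in mm; the calibration is good to about 2 mm. A picture is of the moment at which its call begins: read the wrist's pose just before it. camera_params takes no time and is no camera call; for the wrist camera it gives the pose at the moment of the call.
- env.job_done(): hands the job in, once; it reports no verdict.
The state is a dict: "time_s": time; "qpos": joint angles; "qvel": joint speeds; "effort": joint torques, N m; "ee_pos": TCP position; "ee_rot": TCP orientation; "force": force on the tool from outside, world axes, zero at the start; "torque": the same for the moment, N m; "gripper_width": finger opening in mm.
Only numpy, scipy, OpenCV 4.12 (cv2) and the standard library are available. Lean on these libraries where they do the work, as an engineer would, in place of code of your own. Each camera call takes 0.05 s, during which the arm holds its last target.

## Task

Set out three dishwasher tablets for tonight's loads: first slide the grey catch tray squarely into its bay under the tablet dispenser, all the way home against the back, then work the dispenser's blue lever exactly three times, each time right down to its stop without forcing it and all the way back up, so that three tablets lie in the tray. Leave the tray home, the other tablets in the magazine, and the bowls and the cruet where they stand.

Things in the scene. Friction and masses are not known exactly. Their poses are not given: they have to be found in the camera images.
- dispenser: white tablet dispenser fixed on the counter, 177 mm long (its x, -42 to 135 mm), 128 mm wide, 197 mm high. Origin on the counter under the magazine's axis; -x points out of its front (tray and chute side), +x to its back (lever side), z up. In its base is the tray bay. At the back a deck 62 mm high reaches to x = 135 mm
- bay_mouth (a point): middle of the tray bay's mouth, on the counter, x = -42 mm of the dispenser, same axes. The bay has no floor (the tray slides on the counter) and a roof 62 mm up. Flared cheeks narrow from 118 mm at the mouth to 88 mm at x = -22 mm; from there two straight side walls (y = +-44 mm) lead to the hidden back wall at x = +35 mm of the dispenser
- chute_top (a point): middle between the upper edges of the chute's clear side walls, 94 mm above the counter, 45 mm before the magazine's axis; the walls stand 58 mm apart (over both), x = -20 to -70 mm of the dispenser, 36 to 94 mm above the counter; between them a steep white slide leads down from the magazine's foot to 36 mm above the counter; open in front and above
- magazine_top (a point): middle of the top of the white cap (46 x 46 mm) on the clear upright magazine, 197 mm above the counter
- lever_hinge (a point): middle of the lever's axle, level along the dispenser's y, 53 mm behind the magazine's axis, 154 mm above the counter; the white brackets that carry it reach 170 mm high and stand 74 mm wide over both
- tray: loose grey catch tray, open box 155 mm long (x) x 84 mm wide (y) x 30 mm high, walls 3 mm, about 160 g, on the counter before the bay. Origin: centre of its underside; its +x end goes into the bay, its -x end carries a pull block. Home, it rests against the bay's back wall: origin at x = -42.5 mm, y = 0 of the dispenser, axes alike, 98 mm of it still in front of the bay's roof, under the chute
- tray_grip (a point): middle of the tray's pull block, 24 mm wide (tray y) x 20 mm deep (tray x), top 36 mm above the counter; the point is 20 mm above the counter and 87.5 mm from the tray's origin towards -x; axes as the tray's
- lever (a joint): angle of the dispenser's sprung lever, rad: 0 = up at rest, 0.5 = down on its stop (a firm rubber buffer). About 5 N on the pad start it, 9 to 10 N hold it just above the stop; let go, it springs up. A press shoves the lowest tablet forwards (73 mm per rad); it drops into the chute only near the stop, and the next one falls into place only when the lever is fully up again: one full press, one tablet; a short press can jam it
- lever_pad (a point): centre of the upper face of the lever's blue pad, 42 mm (dispenser x) x 56 mm (y), 85 mm behind the hinge. At rest it lies 134 mm behind the magazine's axis, 179 mm above the counter, and slopes up towards the back by 0.25 rad; fully down it is 42 mm lower and slopes down by 0.25 rad
- tablet1_center (a point): one of six round pressed dishwasher tablets, white with a blue top layer, 30 mm across, 16 mm thick, 16 g; this point is its centre. They start stacked flat in the magazine, tablet 1 lowest (centre 78 mm above the counter), each next one 16 mm higher
- tablet2_center (a point): the same, number 2 from the bottom of the stack at the start
- tablet3_center (a point): the same, number 3 from the bottom of the stack at the start
- tablet4_center (a point): the same, number 4 from the bottom of the stack at the start
- tablet5_center (a point): the same, number 5 from the bottom of the stack at the start
- tablet6_center (a point): the same, number 6 from the bottom of the stack at the start
- cruet: amber glass cruet with a cork, 72 mm across, 182 mm high, loose; origin at the centre of its underside. Leave alone
- stoneware_bowl: small grey stoneware bowl, 110 mm across, 52 mm high, loose, standing on a red silicone trivet (170 mm across, 6 mm thick, fixed); origin at the centre of its underside. Leave alone
- processor_bowl: clear plastic food processor bowl with lid, 176 mm across, about 152 mm high, a handle on one side (to 131 mm from its axis) and a hinged spout cap on the other, loose; origin at the centre of its underside. Leave alone
Not all that is in view belongs to the job. Of the things that look like the tray, the middle-sized one is meant.

How it is judged:
By the outcome, as a careful person would: the job done as asked, in the order asked, and still so for the second after the job is handed in, with the robot touching nothing.
It also fails if it takes over 64 s, if anything falls off the work surface, if the arm or the gripper's body presses on something with over 40 N, if the wrist force passes 120 N, or if a joint passes its speed limit or range.

## Working session

There is one attempt and no reset: what is moved stays moved. The work goes in short steps, Python scripts to look and compute and a tool call to move; the robot and the scene stay as the last step left them, time stands still between calls to the robot, and variables do not carry over. Pictures are saved under pics/ and viewed, and the job is handed in when it is done.

Besides the shell and the picture viewer there is one more tool, called after "Request:" as name(argument=value, ...) on one line, values as JSON. drive_tool: Moves the arm, as the interface text tells. Its arguments: {"type":"object","properties":{"motion":{"type":"array","items":{"type":"array"}},"claw":{"type":"number"},"force":{"type":"number"}},"required":["motion"]}

```bash
ls; mkdir -p pics; python3 - <<'E'
from workcell import env
import cv2
print(env.state())
for n in ["side","top","wrist"]:
    p=env.camera_params(n); print(n,p)
    cv2.imwrite(f"pics/{n}0.png",env.grab_frame(n)[:,:,::-1])
E
```

```text
pics
{'time_s': 0.0, 'qpos': array([-6.45152671e+01,  1.83520499e+01,  8.97059982e+01, -1.47788363e-04,
        7.20420440e+01, -1.14809101e+00]), 'qvel': array([ 0.07914118, -0.03475057, -0.01523026,  0.0185567 , -0.01335124,
       -0.02873578]), 'effort': array([-2.53679991e-04, -4.12462342e+01, -2.31975156e+01,  7.27253943e-02,
        4.56461823e-02, -1.55675216e-04]), 'ee_pos': array([ 257.52471882, -513.55679447,  213.11892979]), 'ee_rot': array([-1.79998135e+02,  1.00074864e-01, -6.33671288e+01]), 'force': array([0.03489412, 0.39645466, 0.18793139]), 'torque': array([-0.01282352,  0.01044756, -0.05327872]), 'gripper_width': 90.81453737539317}
side {'fov_y': 51.49993963064888, 'cx': 259.0639146257874, 'cy': 189.8803890902057, 'pose': array([[-9.92261512e-01, -7.53641203e-02,  9.86779701e-02,
         3.85551958e+02],
       [-1.23976975e-01,  6.45140352e-01, -7.53938748e-01,
         9.34177591e+02],
       [-6.84120993e-03, -7.60338198e-01, -6.49491357e-01,
         9.39838687e+02],
       [ 0.00000000e+00,  0.00000000e+00,  0.00000000e+00,
         1.00000000e+00]])}
top {'f
[... 163 characters left out ...]
e+02],
       [-9.99515996e-01, -2.63455393e-02,  1.65434569e-02,
        -1.05062137e+01],
       [-1.38897168e-02, -9.79057318e-02, -9.95098761e-01,
         1.47495108e+03],
       [ 0.00000000e+00,  0.00000000e+00,  0.00000000e+00,
         1.00000000e+00]])}
wrist {'fov_y': 61.71139756805445, 'cx': 251.78327521084043, 'cy': 191.12105199749976, 'pose': array([[ 4.48696820e-01, -8.56977350e-01, -2.53497507e-01,
         3.29991564e+02],
       [-8.93683614e-01, -4.30544124e-01, -1.26338257e-01,
        -4.78264204e+02],
       [-8.72837088e-04,  2.83234142e-01, -9.59050394e-01,
         3.83898941e+02],
       [ 0.00000000e+00,  0.00000000e+00,  0.00000000e+00,
         1.00000000e+00]])}
```

View pics/side0.png

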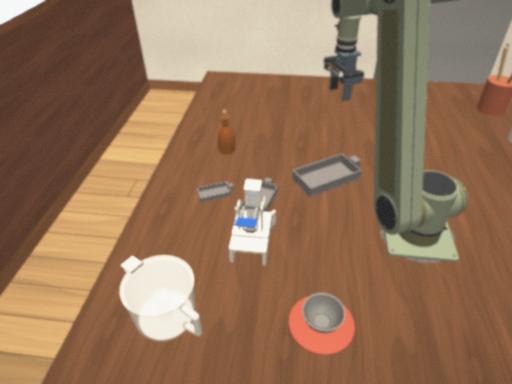

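View pics/top0.png

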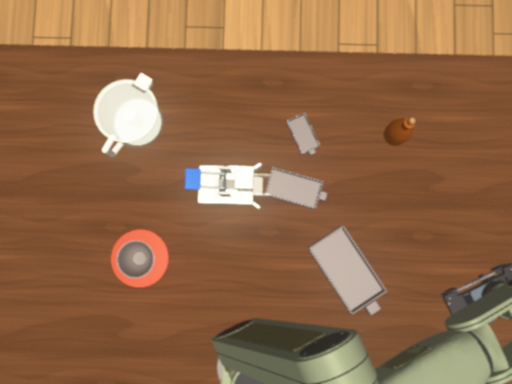

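View pics/wrist0.png

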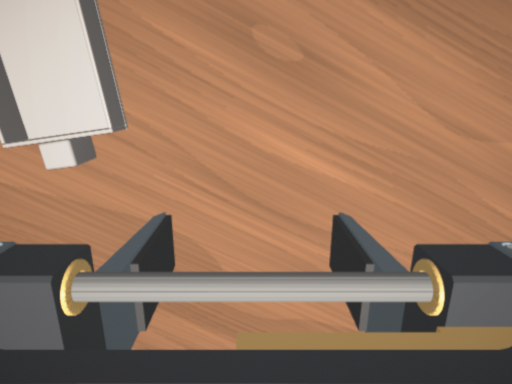

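The three tray look-alikes in the top picture are the small one at (303,133), the middle-sized one at (296,187) just before the bay, and the large one at (347,270). The lever's blue pad is at (192,179) and the magazine is near (258,185). I'll check the middle-sized tray in a close crop.

```bash
cat > h.py <<'E'
import numpy as np, cv2
from workcell import env
def ray(n,u,v,p=None,h=384):
    p=p or env.camera_params(n); f=h/2/np.tan(np.radians(p['fov_y']/2))
    P=np.array(p['pose']); d=P[:3,:3]@np.array([(u-p['cx'])/f,(v-p['cy'])/f,1]); return P[:3,3],d
def onz(n,u,v,z,p=None):
    o,d=ray(n,u,v,p); return o+d*(z-o[2])/d[2]
def proj(n,X,p=None,h=384):
    p=p or env.camera_params(n); f=h/2/np.tan(np.radians(p['fov_y']/2)); P=np.array(p['pose'])
    c=P[:3,:3].T@(np.array(X,float)-P[:3,3]); return np.array([p['cx']+f*c[0]/c[2],p['cy']+f*c[1]/c[2]])
def tri(n1,a,n2,b):
    o1,d1=ray(n1,*a);o2,d2=ray(n2,*b)
    A=np.stack([d1,-d2],1);t=np.linalg.lstsq(A,o2-o1,rcond=None)[0]
    x=o1+d1*t[0];y=o2+d2*t[1];return (x+y)/2,np.linalg.norm(x-y)
E
python3 - <<'E'
import cv2
i=cv2.imread('pics/top0.png')[140:230,170:350]; cv2.imwrite('pics/top0c.png',cv2.resize(i,None,fx=4.4,fy=4.4,interpolation=cv2.INTER_CUBIC))
i=cv2.imread('pics/side0.png')[160:280,180:300]; cv2.imwrite('pics/side0c.png',cv2.resize(i,None,fx=5,fy=5,interpolation=cv2.INTER_CUBIC))
E
```

```text
(no output)
```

View pics/top0c.png

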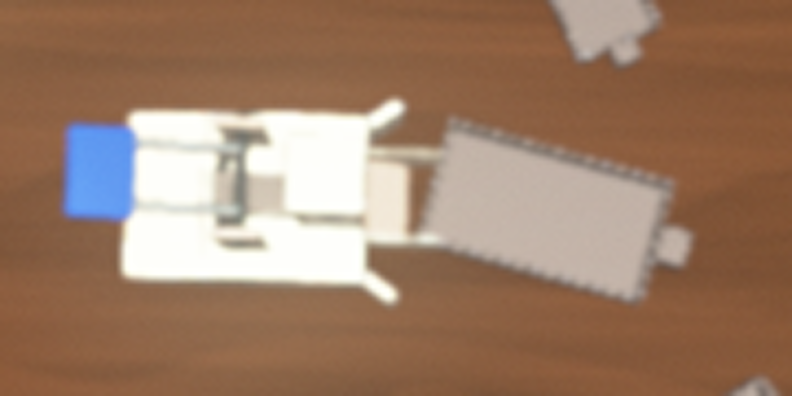

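View pics/side0c.png

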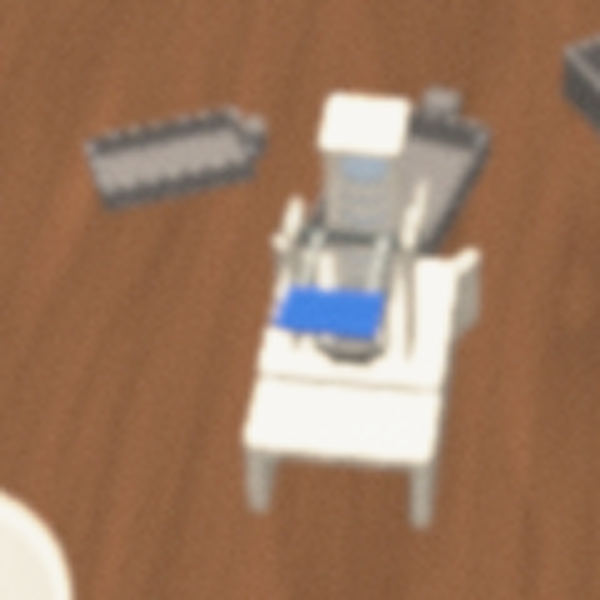

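```bash
python3 - <<'E'
from h import *
def c(x,y): return 170+x/4.4-0.38,140+y/4.4-0.38
def s(x,y): return 180+x/5-.4,160+y/5-.4
for n,f in(("top","pics/top0.png"),("side","pics/side0.png")):
    i=cv2.imread(f).astype(int); m=((i[...,0]>150)&(i[...,2]<110)&(i[...,0]-i[...,1]>50)).astype(np.uint8)
    k,l,st,ce=cv2.connectedComponentsWithStats(m); j=1+np.argmax(st[1:,4]); print(n,st[j],ce[j])
    if n=="top":tp=ce[j]
    else:sp=ce[j]
    r=cv2.minAreaRect(np.argwhere(l==j)[:,::-1].astype(np.float32)); print(r)
print('pad tri',tri("top",tp,"side",sp), onz("top",*tp,179), onz("side",*sp,179))
for nm,q in dict(deckbackL=(128,112),deckbackR=(123,280),deckfrR=(366,283),deckfrL=(368,116)).items():
    print(nm,onz("top",*c(*q),62).round(1))
for nm,q in dict(cap1=(286,132),cap2=(366,135),cap3=(365,215),cap4=(286,213)).items():
    print(nm,onz("top",*c(*q),197).round(1))
for nm,q in dict(cap1=(330,95),cap2=(412,98),cap3=(405,155),cap4=(320,149)).items():
    print('s',nm,onz("side",*s(*q),197).round(1))
for nm,q in dict(db1=(247,440),db2=(437,462)).items(): print('s',nm,onz("side",*s(*q),62).round(1))
for nm,q in dict(t1=(452,118),t2=(672,185),t3=(637,300),t4=(420,236)).items():
    print(nm,onz("top",*c(*q),30).round(1))
print('block',onz("top",*c(677,246),36))
E
```

```text
top [185 168  15  22 288] [191.74652778 178.6875    ]
((191.70899963378906, 178.70083618164062), (14.033039093017578, 20.823219299316406), 5.19442892074585)
side [236 218  20  10 141] [246.08510638 222.11347518]
((245.7139892578125, 221.89520263671875), (18.7011661529541, 8.194150924682617), 7.594643592834473)
pad tri (array([520.54870016, 186.68588334, 178.30822969]), np.float64(2.2889876934052866)) [521.61777872 186.65972931 179.        ] [519.26791168 187.44788876 179.        ]
deckbackL [575.6 185.9  62. ]
deckbackR [465.  184.8  62. ]
deckfrR [467.3  26.4  62. ]
deckfrL [577.   28.3  62. ]
cap1 [546.2  72.9 197. ]
cap2 [545.6  25.4 197. ]
cap3 [498.   24.7 197. ]
cap4 [498.   71.3 197. ]
s cap1 [544.6  25.3 197. ]
s cap2 [495.8  22.5 197. ]
s cap3 [493.6  74.5 197. ]
s cap4 [542.9  74.9 197. ]
s db1 [573.7 181.4  62. ]
s db2 [462.3 184.9  62. ]
t1 [581.8 -27.1  30. ]
t2 [ 540.5 -174.9   30. ]
t3 [ 463.1 -152.9   30. ]
t4 [501.9  -7.8  30. ]
block [ 499.21567015 -178.12645809   36.        ]
```

Checks on the measurements:
- The cap centre is at about (521, 49) and the pad triangulates to z = 178, against an expected 179. The deck's back edge is at y ≈ 185. So the dispenser's origin is at about (521, 50), yaw ≈ 90.6°.
- The middle-sized tray measures 82 x 154, which matches 84 x 155. Its centre is at about (522, -91), yaw ≈ 75.5°.

I'm moving above its block and leaving the large and small trays alone.

Request:
drive_tool(motion=[[[0.0234,0.0314,-0.0083],[0,0,0.0853]],[[0.0234,0.0314,-0.0083],[0,0,0.0853]],[[0.0234,0.0314,-0.0083],[0,0,0.0853]],[[0.0234,0.0314,-0.0083],[0,0,0.0853]],[[0.0234,0.0314,-0.0083],[0,0,0.0853]],[[0.0234,0.0314,-0.0083],[0,0,0.0853]],[[0.0234,0.0314,-0.0083],[0,0,0.0853]],[[0.0234,0.0314,-0.0083],[0,0,0.0853]],[[0.0234,0.0314,-0.0083],[0,0,0.0853]],[[0.0234,0.0314,-0.0083],[0,0,0.0853]]], claw=0.6, force=20)

```text
time_s: 0.98
ee_pos: [492.4, -198.2, 130.5]
ee_rot: [180.0, 0.0, -14.3]
force: [0.5, -0.9, -0.3]
gripper_width: 54.4
```

Request:
drive_tool(motion=[[[0,0,0],[0.0338,-0.0087,0]],[[0,0,0],[0.0338,-0.0087,0]],[[0,0,0],[0.0338,-0.0087,0]],[[0,0,0],[0.0338,-0.0087,0]],[[0,0,0],[0.0338,-0.0087,0]],[[0,0,0],[0.0338,-0.0087,0]],[[0,0,0],[0.0338,-0.0087,0]],[[0,0,0],[0.0169,-0.0043,0]],[[0,0,0],[0,0,0]],[[0,0,0],[0,0,0]]])

```text
time_s: 1.82
ee_pos: [491.6, -200.1, 130.7]
ee_rot: [-165.0, 0.0, -14.5]
force: [0.3, -0.6, -0.1]
gripper_width: 54.9
```

```bash
python3 - <<'E'
from h import *
import pickle
p=env.camera_params("wrist"); im=env.grab_frame("wrist")[:,:,::-1]; cv2.imwrite("pics/w1.png",im); pickle.dump(p,open("w1.pkl","wb"))
cv2.imwrite("pics/w1b.png",cv2.resize(im,None,fx=1.5,fy=1.5)); s=env.state(); print(s['ee_pos'],s['ee_rot'],p['pose'][:3,3],s['force'])
E
```

```text
[ 491.6633203  -199.90612695  130.87932213] [-1.65024035e+02  3.16015407e-02 -1.44940504e+01] [ 500.60671346 -168.19167517  316.39681106] [ 0.39983777  0.20138785 -0.12216302]
```

View pics/w1b.png

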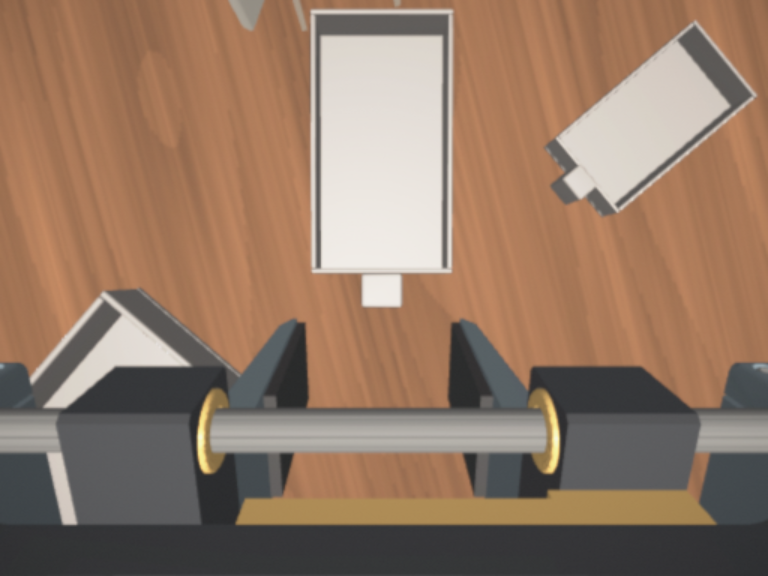

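The close view confirms the middle-sized tray, centred, with its block at (382,290). The small tray is at upper right and the large one at lower left. Next I measure the block from here.

```bash
python3 - <<'E'
from h import *
import pickle
p=pickle.load(open("w1.pkl","rb"))
f=lambda u,v,z:onz("w",u/1.5-.2,v/1.5-.2,z,p)[:2]
a,b,c,d=[f(*q,30) for q in((312,11),(452,11),(451,272),(311,272))]
print(a,b,c,d, np.linalg.norm(a-b),np.linalg.norm(b-c),np.linalg.norm(c-d))
ax=(a+b)/2-(c+d)/2; print('yaw',np.degrees(np.arctan2(ax[1],ax[0])),'cen',(a+b+c+d)/4); u=ax/np.linalg.norm(ax)
B=[f(*q,36) for q in((363,276),(402,276),(402,306),(363,306))]; print('block',np.mean(B,0),np.linalg.norm(B[0]-B[1]),np.linalg.norm(B[1]-B[2]))
o=(a+b+c+d)/4; print('block from cen',o-87.5*u, 'TCP target',o-95.5*u)
E
```

```text
[501.70973863  -9.30439731] [581.06589038 -29.83340586] [ 542.8568921  -177.71227012] [ 462.36733853 -156.90199752] 81.96852452793142 152.73534641018134 83.1362476850071
yaw 75.29372310837738 cen [521.99996491 -93.4380177 ]
block [ 500.65001367 -178.25273223] 22.679109603278576 17.469536636022834
block from cen [ 499.78687282 -178.07151308] TCP target [ 497.75596154 -185.80943266]
```

Request:
drive_tool(motion=[[[0.0031,0.007,-0.015],[0,0,0]],[[0.003,0.0065,-0.015],[0,0,0]],[[0,0,-0.018],[0,0,0]],[[0,0,-0.018],[0,0,0]],[[0,0,-0.018],[0,0,0]],[[0,0,-0.015],[0,0,0]],[[0,0,-0.012],[0,0,0]],[[0,0,-0.008],[0,0,0]],[[0,0,-0.004],[0,0,0]],[[0,0,0],[0,0,0]]])

```text
time_s: 2.7
ee_pos: [497.7, -186.1, 7.5]
ee_rot: [-165.0, 0.1, -14.5]
force: [0.3, 0.1, -0.5]
gripper_width: 54.8
```

Request:
drive_tool(motion=[[[0,0,0],[0,0,0]],[[0,0,0],[0,0,0]],[[0,0,0],[0,0,0]],[[0,0,0],[0,0,0]],[[0,0,0],[0,0,0]],[[0,0,0],[0,0,0]],[[0,0,0],[0,0,0]],[[0,0,0],[0,0,0]],[[0,0,0],[0,0,0]],[[0,0,0],[0,0,0]]], claw=0, force=20)

```text
time_s: 3.53
ee_pos: [497.9, -186.6, 8.4]
ee_rot: [-165.0, -0.0, -14.5]
force: [-1.1, -1.3, 4.8]
gripper_width: 23.9
```

```bash
python3 - <<'E'
from h import *
import pickle
p=env.camera_params("wrist"); im=env.grab_frame("wrist")[:,:,::-1]; pickle.dump(p,open("w2.pkl","wb"))
cv2.imwrite("pics/w2b.png",cv2.resize(im,None,fx=1.5,fy=1.5)); s=env.state(); print(s['ee_pos'],s['ee_rot'],s['force'],s['torque'])
E
```

```text
[ 497.96080221 -186.6321592     8.39976107] [-1.65005344e+02 -1.35623893e-02 -1.44907860e+01] [-1.39819237  0.4122262   5.88798655] [0.03083545 0.18042173 0.10871399]
```

View pics/w2b.png

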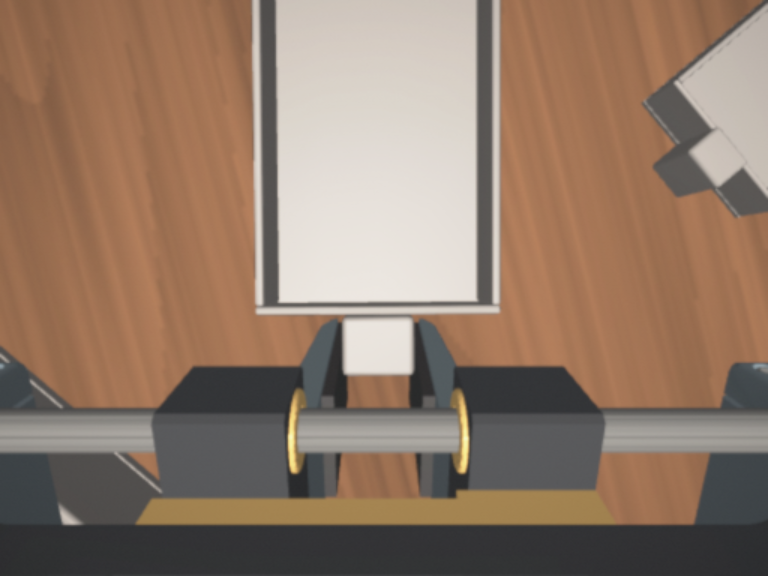

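Request:
drive_tool(motion=[[[0.003,-0.0003,0.0006],[0,0,0.0325]],[[0.003,-0.0003,0],[0,0,0.0325]],[[0.003,-0.0003,0],[0,0,0.0325]],[[0.003,-0.0003,0],[0,0,0.0325]],[[0.003,-0.0003,0],[0,0,0.0325]],[[0.003,-0.0003,0],[0,0,0.0325]],[[0.003,-0.0003,0],[0,0,0.0325]],[[0.003,-0.0003,0],[0,0,0.0325]],[[0,0,0],[0,0,0]],[[0,0,0],[0,0,0]]])

```text
time_s: 4.42
ee_pos: [522.2, -188.9, 8.4]
ee_rot: [-165.0, -0.0, 0.4]
force: [0.9, -0.2, -0.6]
gripper_width: 24.0
```

```bash
python3 - <<'E'
from h import *
import pickle
p=env.camera_params("wrist"); im=env.grab_frame("wrist")[:,:,::-1]; pickle.dump(p,open("w3.pkl","wb"))
cv2.imwrite("pics/w3.png",im)
cv2.imwrite("pics/w3b.png",cv2.resize(im,None,fx=1.5,fy=1.5)); s=env.state(); print(s['ee_pos'],s['ee_rot'],s['force'],s['torque'])
im=env.grab_frame("top")[:,:,::-1];cv2.imwrite("pics/t3.png",im)
i=im[150:220,170:350]; cv2.imwrite('pics/t3c.png',cv2.resize(i,None,fx=4.4,fy=4.4,interpolation=cv2.INTER_CUBIC))
E
```

```text
[ 521.96595329 -188.872456      8.41796655] [-1.65004090e+02  1.04246164e-02  3.93412802e-01] [ 1.08751736 -0.52701636 -0.38395907] [-0.24276752 -0.15960715 -0.04436468]
```

View pics/w3b.png

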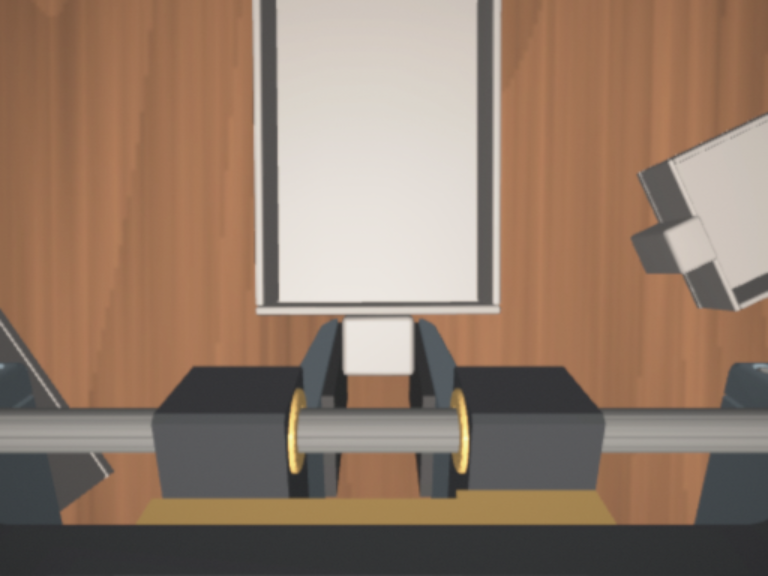

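View pics/t3c.png

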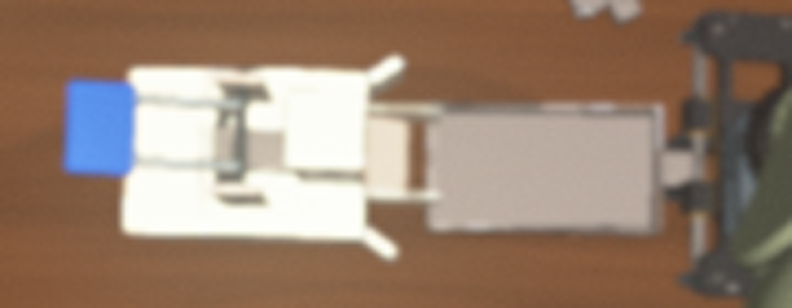

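```bash
python3 - <<'E'
from h import *
c=lambda x,y,z: onz("top",170+x/4.4-.4,150+y/4.4-.4,z)[:2].round(1)
print('tray front',c(428,107,30),c(428,231,30),'rear',c(660,106,30),c(658,233,30))
print('cheek tips',c(402,60,62),c(395,254,62))
print('deck fr',c(368,72,62),c(366,238,62),'back',c(130,69,62),c(124,236,62))
print('chute walls',c(405,109,94),c(436,193,94), c(372,107,94),c(372,192,94))
print('cap',c(288,90,197),c(366,90,197),c(288,171,197),c(366,171,197))
im=cv2.imread('pics/t3.png').astype(int)
# sub-pixel vertical profile edges: brightness along columns
g=im.mean(2)
for x in (205,215,240,245,250): 
    col=g[155:215,x]; d=np.diff(col); print(x,'up',155.5+d.argmax(),'dn',155.5+d.argmin(), [int(v) for v in col[[5,6,7,8,9,10,11,12,13,14]]],[int(v) for v in col[42:56]])
for x in (275,285,300,310):
    col=im[155:215,x]; print(x,[int(v) for v in col[14:26].mean(1)],[int(v) for v in col[42:56].mean(1)])
E
```

```text
tray front [559.2 -11.6] [476.1 -13.8] rear [ 563.9 -166.5] [ 478.8 -166.5]
cheek tips [585.6   6.3] [458.1   7.4]
deck fr [577.1  28.3] [468.   26.5] back [575.  184.6] [465.1 184.2]
chute walls [549.1   3.1] [495.7 -18.1] [549.8  24.3] [495.2  22.7]
cap [545.1  71.7] [546.3  25.5] [496.9  70.2] [498.1  24.1]
205 up 164.5 dn 203.5 [100, 99, 100, 100, 125, 198, 247, 251, 251, 250] [251, 251, 251, 251, 251, 242, 181, 117, 102, 100, 99, 102, 103, 103]
215 up 164.5 dn 203.5 [102, 102, 103, 102, 122, 189, 243, 250, 250, 250] [249, 250, 251, 251, 252, 246, 188, 121, 105, 102, 103, 104, 104, 105]
240 up 165.5 dn 203.5 [107, 106, 103, 104, 114, 162, 229, 250, 251, 248] [251, 251, 251, 251, 252, 251, 236, 172, 119, 106, 105, 105, 106, 107]
245 up 165.5 dn 203.5 [105, 105, 102, 105, 112, 156, 224, 249, 251, 251] [251, 251, 251, 251, 252, 251, 240, 179, 120, 106, 106, 107, 106, 105]
250 up 165.5 dn 204.5 [103, 102, 104, 103, 105, 135, 208, 248, 252, 251] [252, 252, 252, 252, 252, 252, 244, 184, 119, 105, 105, 105, 105, 104]
275 [94, 93, 93, 93, 98, 111, 131, 161, 172, 174, 174, 174] [177, 176, 176, 176, 162, 122, 92, 92, 98, 98, 99, 100, 99, 99]
285 [92, 90, 91, 94, 108, 124, 136, 158, 171, 173, 173, 173] [175, 175, 175, 173, 156, 118, 91, 92, 93, 96, 97, 96, 95, 97]
300 [93, 94, 94, 104, 136, 157, 147, 156, 171, 172, 172, 172] [174, 173, 173, 166, 142, 109, 95, 91, 90, 92, 96, 97, 97, 95]
310 [92, 91, 93, 98, 118, 132, 122, 142, 163, 170, 171, 171] [172, 173, 173, 165, 144, 120, 96, 87, 89, 90, 92, 95, 96, 95]
```

```bash
python3 - <<'E'
from h import *
g=cv2.imread('pics/t3.png').astype(float).mean(2)
def cross(x,a,b,lev,up):
    for r in range(a,b):
        p,q=g[r,x],g[r+1,x]
        if (p-lev)*(q-lev)<=0 and (q>p)==up: return r+(lev-p)/(q-p)
D=[]
for x in range(203,252,3):
    t,b=cross(x,158,172,177,True),cross(x,198,210,177,False)
    if t and b:
        T,B=onz("top",x,t,62),onz("top",x,b,62); D.append([(T[1]+B[1])/2,(T[0]+B[0])/2,T[0]-B[0]])
D=np.array(D);print(D.round(1)); f=np.polyfit(D[:,0],D[:,1],1);print('slope deg',np.degrees(f[0]),'at y=50',np.polyval(f,50),'at y=0',np.polyval(f,0))
Tr=[]
for x in range(272,317,4):
    t,b=cross(x,166,178,122,True),cross(x,196,208,132,False)
    if t and b:
        T,B=onz("top",x,t,30),onz("top",x,b,30); Tr.append([(T[1]+B[1])/2,(T[0]+B[0])/2,T[0]-B[0]])
print(np.array(Tr).round(1))
E
```

```text
[[171.4 521.5 110.7]
 [162.8 521.7 111.1]
 [154.1 521.8 111.1]
 [145.5 522.  110.9]
 [136.8 522.1 110.9]
 [128.2 522.1 110.2]
 [119.5 521.9 109.6]
 [110.9 521.3 108.1]
 [102.3 521.8 109.4]
 [ 93.6 522.8 111.9]
 [ 85.  523.1 112.1]
 [ 76.4 523.2 112.3]
 [ 67.7 522.4 112. ]
 [ 59.1 522.5 112. ]
 [ 50.5 522.4 111.9]
 [ 41.8 522.3 111.3]
 [ 33.2 522.2 111.4]]
slope deg -0.3944057971263768 at y=50 522.5348233865061 at y=0 522.8790073739465
[[ -27.7  517.8   81.2]
 [ -39.5  517.8   80.8]
 [ -51.2  518.7   82.2]
 [ -62.9  519.6   81.6]
 [ -74.6  520.3   80.6]
 [ -86.3  521.2   82.3]
 [ -98.   523.2   84.7]
 [-109.7  523.4   84.8]
 [-121.4  523.4   85. ]
 [-133.1  524.4   84. ]
 [-144.9  521.9   82.9]
 [-156.6  521.9   82.5]]
```

```bash
python3 - <<'E'
from h import *
import pickle
p=pickle.load(open("w3.pkl","rb"))
g=cv2.imread('pics/w3.png').astype(float)
for r in (10,60,110,160,195):
    row=g[r]; gm=row.mean(1)
    # rim left: brown->bright near 165-180 ; right: near 325-340
    br=lambda k: gm[k]
    L=next(k for k in range(155,190) if min(row[k])>110); R=next(k for k in range(345,310,-1) if min(row[k])>110)
    bl=lambda k: row[k].min()
    l=L-1+(110-bl(L-1))/(bl(L)-bl(L-1)); rr=R+1-(110-bl(R+1))/(bl(R)-bl(R+1))
    a=onz("w",l,r,30,p);b=onz("w",rr,r,30,p); print(r,l,rr,a[:2].round(1),b[:2].round(1),((a+b)/2)[:2].round(2),(b-a)[0].round(1))
E
```

```text
10 167.3050847457627 333.8478260869565 [479.3 -69.4] [563.2 -68.7] [521.25 -69.04] 83.8
60 168.25806451612902 333.93333333333334 [479.9 -94.3] [563.6 -93.6] [521.71 -93.94] 83.7
110 168.42857142857142 334.0 [ 480.  -119.4] [ 564.  -118.7] [ 521.96 -119.05] 84.0
160 169.27272727272728 333.75 [ 480.4 -144.7] [ 564.2 -144. ] [ 522.31 -144.36] 83.8
195 169.1639344262295 333.6666666666667 [ 480.4 -162.5] [ 564.4 -161.9] [ 522.41 -162.2 ] 84.0
```

```bash
python3 - <<'E'
from h import *
im=cv2.imread('pics/w1.png')[0:40,140:290]; cv2.imwrite('pics/w1z.png',cv2.resize(im,None,fx=5.2,fy=5.2,interpolation=cv2.INTER_CUBIC))
im=cv2.imread('pics/side0.png')[195:260,220:290]; cv2.imwrite('pics/s0z.png',cv2.resize(im,None,fx=8,fy=8,interpolation=cv2.INTER_CUBIC))
E
```

```text
(no output)
```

View pics/w1z.png

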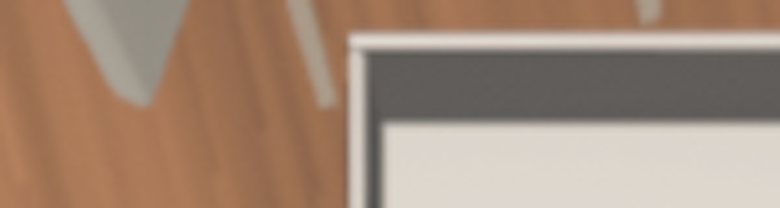

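View pics/s0z.png

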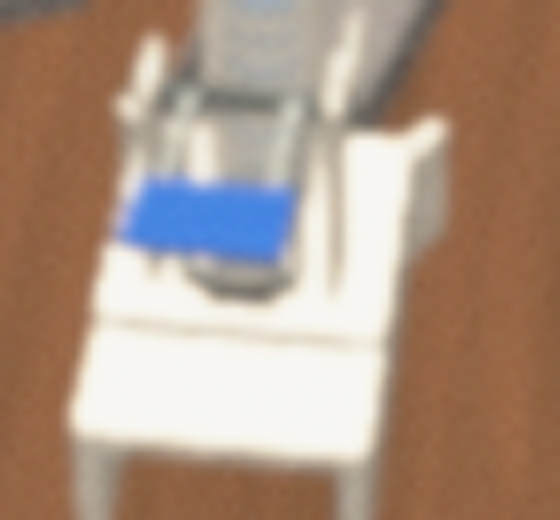

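```bash
python3 - <<'E'
from h import *
import pickle
p=pickle.load(open("w1.pkl","rb"))
c=lambda x,y,z: onz("w",140+x/5.2-.4,y/5.2-.4,z,p)[:2].round(1)
print('cheek L',c(118,94,0),c(152,106,0))
print('chuteL',c(317,107,36),c(335,104,36),'chuteR',c(638,20,36),c(662,18,36))
E
```

```text
cheek L [456.5   8.6] [462.1   4.9]
chuteL [492.8 -21.8] [495.9 -22. ] chuteR [547.8 -21.3] [551.8 -22. ]
```

Request:
drive_tool(motion=[[[0.0007,0.004,0],[0,0,-0.005]],[[0,0.006,0],[0,0,0]],[[0,0.006,0],[0,0,0]],[[0,0.006,0],[0,0,0]],[[-0.0001,0.006,0],[0,0,0]],[[-0.0001,0.006,0],[0,0,0]],[[-0.0001,0.006,0],[0,0,0]],[[-0.0001,0.006,0],[0,0,0]],[[0,0.004,0],[0,0,0]],[[0,0,0],[0,0,0]]])

```text
time_s: 5.35
ee_pos: [521.9, -137.8, 8.6]
ee_rot: [-165.0, 0.0, 0.2]
force: [-0.9, 0.2, -1.4]
gripper_width: 23.7
```

```bash
python3 - <<'E'
from h import *
import pickle
p=env.camera_params("wrist"); im=env.grab_frame("wrist")[:,:,::-1]; pickle.dump(p,open("w4.pkl","wb"))
cv2.imwrite("pics/w4.png",im)
cv2.imwrite("pics/w4b.png",cv2.resize(im,None,fx=1.5,fy=1.5)); s=env.state(); print(s['ee_pos'],s['ee_rot'],s['force'],s['torque'])
E
```

```text
[ 522.00920036 -138.29124512    8.58043833] [-1.64988183e+02  3.10869068e-02  1.62146232e-01] [ 0.20492745  0.48171119 -1.34247081] [-0.26592616 -0.1380901   0.05744713]
```

View pics/w4b.png

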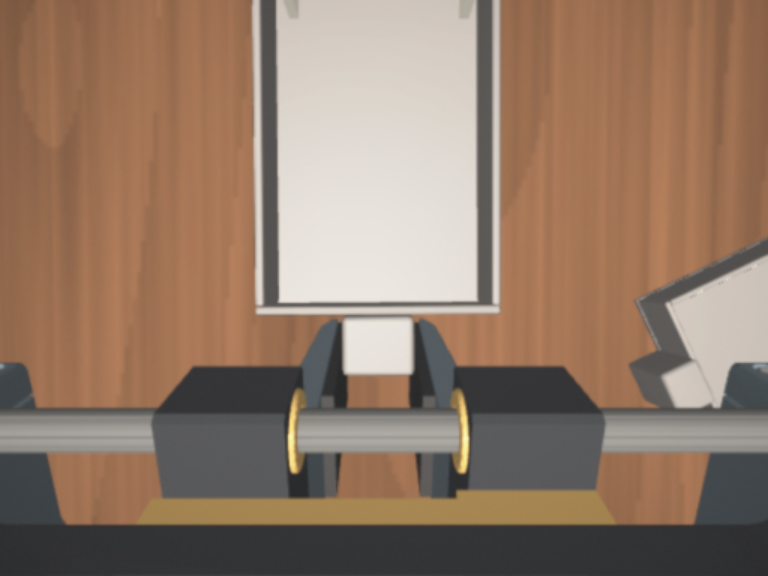

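The tray's front is in the straight part of the bay with no side force. The chute walls, at (290,10) and (466,10), are centred on the tray. I'm pushing on.

Request:
drive_tool(motion=[[[0,0.005,0],[0,0,0]],[[-0.0001,0.006,0],[0,0,0]],[[0,0.006,0],[0,0,0]],[[-0.0001,0.006,0],[0,0,0]],[[0,0.006,0],[0,0,0]],[[-0.0001,0.006,0],[0,0,0]],[[0,0.004,0],[0,0,0]],[[0,0.002,0],[0,0,0]],[[0,0.001,0],[0,0,0]],[[0,0,0],[0,0,0]]])

```text
time_s: 6.23
ee_pos: [521.8, -96.6, 8.6]
ee_rot: [-165.0, 0.0, 0.1]
force: [0.2, -0.3, -1.4]
gripper_width: 23.9
```

Request:
drive_tool(motion=[[[0,0.001,0],[0,0,0]],[[0,0.001,0],[0,0,0]],[[0,0.001,0],[0,0,0]],[[0,0.001,0],[0,0,0]],[[0,0.0005,0],[0,0,0]],[[0,0.0005,0],[0,0,0]],[[0,0.0005,0],[0,0,0]],[[0,0.0005,0],[0,0,0]],[[0,0,0],[0,0,0]],[[0,0,0],[0,0,0]]])

```text
time_s: 7.07
ee_pos: [522.0, -92.0, 8.6]
ee_rot: [-165.1, -0.0, 0.1]
force: [-2.3, -4.2, -0.7]
gripper_width: 23.6
```

Request:
drive_tool(motion=[[[0,0.0005,0],[0,0,0]],[[0,0.0005,0],[0,0,0]],[[0,0.0005,0],[0,0,0]],[[0,0.0005,0],[0,0,0]],[[0,0,0],[0,0,0]],[[0,0,0],[0,0,0]],[[0,0,0],[0,0,0]],[[0,0,0],[0,0,0]],[[0,0,0],[0,0,0]],[[0,0,0],[0,0,0]]])

```text
time_s: 7.9
ee_pos: [522.1, -92.0, 8.6]
ee_rot: [-165.3, -0.1, 0.2]
force: [-2.7, -12.6, -0.0]
gripper_width: 23.5
```

```bash
python3 - <<'E'
from h import *
import pickle
p=env.camera_params("wrist"); im=env.grab_frame("wrist")[:,:,::-1]; pickle.dump(p,open("w5.pkl","wb"))
cv2.imwrite("pics/w5.png",im)
cv2.imwrite("pics/w5b.png",cv2.resize(im,None,fx=1.5,fy=1.5)); s=env.state(); print(s['ee_pos'],s['ee_rot'],s['force'],s['torque'])
E
```

```text
[522.07635702 -91.95988744   8.55957581] [-1.65309548e+02 -7.79549997e-02  2.00627615e-01] [ -3.04208577 -12.23894008   1.09061921] [-1.96771984  0.51341348  0.19512904]
```

View pics/w5b.png

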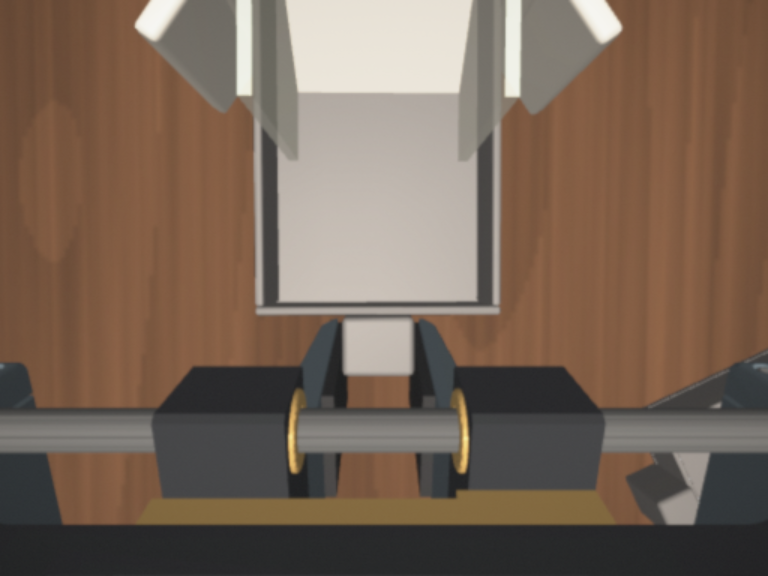

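```bash
python3 - <<'E'
from h import *
import pickle
p=pickle.load(open("w5.pkl","rb"))
c=lambda x,y,z: onz("w",x/1.5-.2,y/1.5-.2,z,p)[:2].round(1)
print('chute',c(295,160,36),c(461,160,36),'top',c(244,96,94),c(512,96,94))
print('rear',c(257,312,30),c(499,312,30),'cheek',c(226,111,0),c(532,114,0))
E
```

```text
chute [495.3 -21.8] [549.4 -21.5] top [494.8 -22.1] [549.7 -21.8]
rear [481.3 -71.9] [563.8 -71.5] cheek [461.8   5.7] [583.7   5.1]
```

The tray's rear edge is 50 mm in front of the chute's front, as it should be when home, and the centres agree within 0.2 mm. The stop holds at 12 N, so I'm easing off, releasing and lifting.

Request:
drive_tool(motion=[[[0,-0.0008,0],[0,0,0]],[[0,-0.0007,0],[0,0,0]],[[0,0,0],[0,0,0]],[[0,0,0],[0,0,0]],[[0,0,0],[0,0,0]],[[0,0,0],[0,0,0]],[[0,0,0],[0,0,0]],[[0,0,0],[0,0,0]],[[0,0,0],[0,0,0]],[[0,0,0],[0,0,0]]])

```text
time_s: 8.78
ee_pos: [522.0, -92.0, 8.6]
ee_rot: [-165.2, -0.0, 0.2]
force: [-1.4, -7.7, 0.3]
gripper_width: 23.7
```

Request:
drive_tool(motion=[[[0,0,0],[0,0,0]],[[0,0,0],[0,0,0]],[[0,0,0],[0,0,0]],[[0,0,0],[0,0,0]],[[0,0,0],[0,0,0]],[[0,0,0],[0,0,0]],[[0,0,0],[0,0,0]],[[0,0,0.005],[0,0,0]],[[0,0,0.015],[0,0,0]],[[0,-0.005,0.025],[0,0,0]]], claw=0.5)

```text
time_s: 9.62
ee_pos: [519.9, -94.3, 52.5]
ee_rot: [-164.9, 0.3, 0.2]
force: [0.9, -0.3, 0.8]
gripper_width: 45.8
```

```bash
python3 - <<'E'
from h import *
import pickle
p=env.camera_params("wrist"); im=env.grab_frame("wrist")[:,:,::-1]; pickle.dump(p,open("w6.pkl","wb"))
cv2.imwrite("pics/w6.png",im)
cv2.imwrite("pics/w6b.png",cv2.resize(im,None,fx=1.5,fy=1.5)); s=env.state(); print(s['ee_pos'],s['ee_rot'],s['force'],s['torque'])
E
```

```text
[523.96761011 -96.50900473  58.09117489] [-1.65105848e+02 -2.96505856e-01  1.02506174e-01] [ 1.24185518 -1.19671047  1.61326737] [-0.15375097 -0.17312771 -0.04259867]
```

View pics/w6b.png

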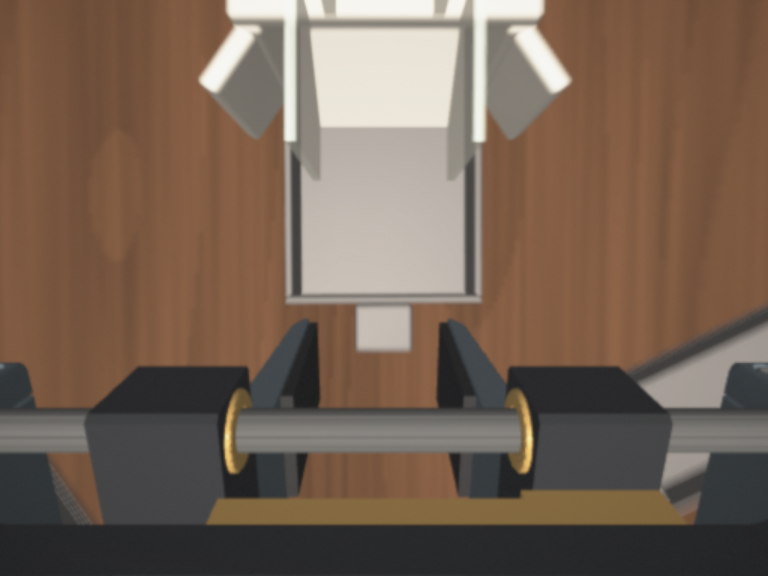

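Request:
drive_tool(motion=[[[0,-0.001,0.03],[0,0,0]],[[0,0,0.038],[-0.0262,0,0]],[[0,0,0.04],[-0.0262,0,0]],[[0,0,0.04],[-0.0262,0,0]],[[0,0,0.03],[-0.0262,0,0]],[[0,0.02,0.006],[-0.0262,0,0]],[[0,0.035,0],[-0.0262,0,0]],[[0,0.035,0],[-0.0262,0,0]],[[0,0.035,0],[-0.0262,0,0]],[[0,0.035,0],[-0.0262,0,0]]], claw=0)

```text
time_s: 10.5
ee_pos: [521.4, 65.0, 238.3]
ee_rot: [-178.6, -0.0, 0.1]
force: [-0.3, -0.1, -0.5]
gripper_width: 0.2
```

Request:
drive_tool(motion=[[[0,0.035,0],[-0.0262,0,0]],[[0,0.035,0],[0,0,0]],[[0,0.03,0],[0,0,0]],[[0,0.015,0],[0,0,0]],[[0,0.006,0],[0,0,0]],[[0,0,0],[0,0,0]],[[0,0,0],[0,0,0]],[[0,0,0],[0,0,0]],[[0,0,0],[0,0,0]],[[0,0,0],[0,0,0]]])

```text
time_s: 11.33
ee_pos: [522.0, 183.5, 237.7]
ee_rot: [180.0, 0.0, 0.0]
force: [0.3, -0.1, 0.6]
gripper_width: 0.5
```

```bash
python3 - <<'E'
from h import *
import pickle
for n in("wrist","side","top"):
    p=env.camera_params(n); im=env.grab_frame(n)[:,:,::-1]; pickle.dump(p,open("w7.pkl","wb")) if n=="wrist" else 0
    cv2.imwrite(f"pics/{n}7.png",im)
    if n=="wrist": cv2.imwrite("pics/w7b.png",cv2.resize(im,None,fx=1.5,fy=1.5))
s=env.state(); print(s['time_s'],s['ee_pos'],s['ee_rot'],s['force'],s['torque'])
i=cv2.imread('pics/side7.png')[140:290,170:320]; cv2.imwrite('pics/s7c.png',cv2.resize(i,None,fx=4,fy=4,interpolation=cv2.INTER_CUBIC))
E
```

```text
11.4833 [521.94061433 184.00757361 237.63360122] [1.79984298e+02 4.00433564e-02 5.56269435e-02] [0.34008603 0.32768472 1.08284012] [ 0.01925493 -0.06036215 -0.00995015]
```

View pics/w7b.png

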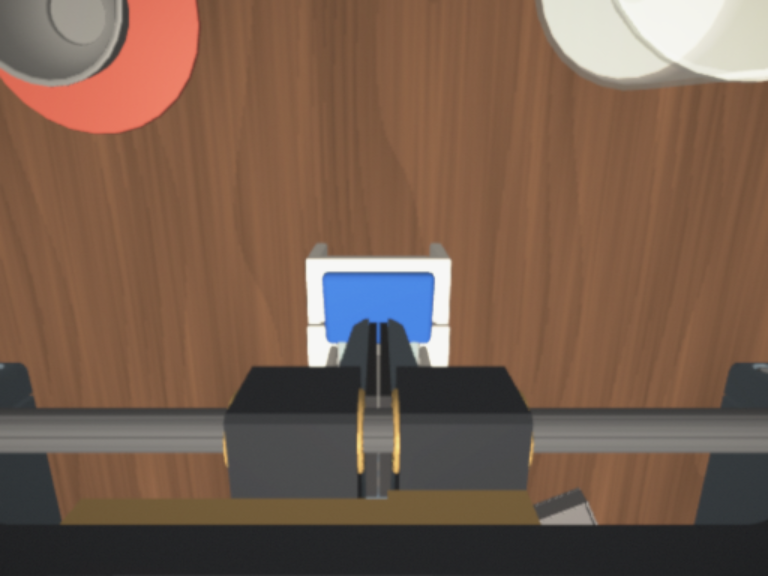

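View pics/s7c.png

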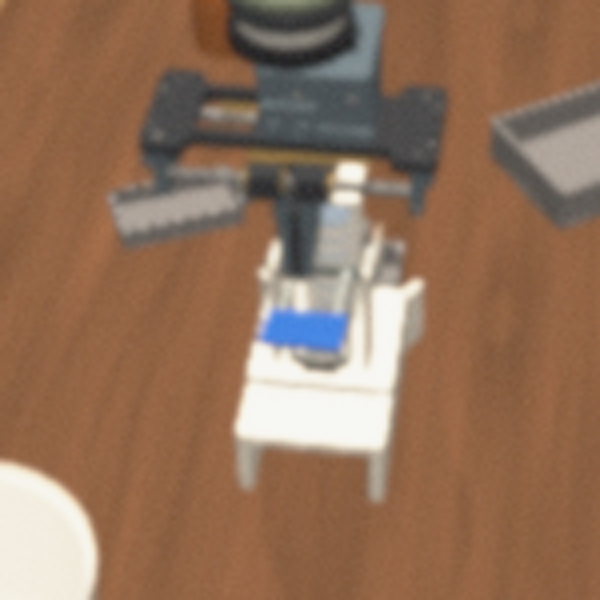

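View pics/top7.png

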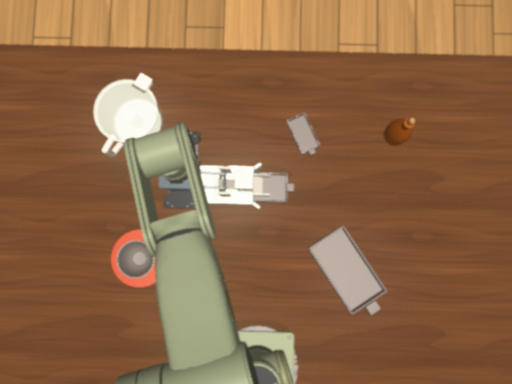

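```bash
python3 - <<'E'
from h import *
import pickle
p=pickle.load(open("w7.pkl","rb"))
c=lambda x,y,z: onz("w",x/1.5-.2,y/1.5-.2,z,p)[:2].round(1)
print('back',c(323,272,184),c(435,272,184),'front',c(327,342,174),c(432,342,174),'deckback',c(307,260,62),c(450,260,62))
E
```

```text
back [496.1 204.4] [550.  204.5] front [495.8 163.8] [550.9 163.9] deckback [470.2 181.5] [575.6 181.5]
```

The pad centre measures (523, 184) from the wrist camera, and the TCP stands over it at (522, 184). I'm coming down to the pad.

Request:
drive_tool(motion=[[[0,0,-0.005],[0,0,0]],[[0,0,-0.008],[0,0,0]],[[0,0,-0.008],[0,0,0]],[[0,0,-0.008],[0,0,0]],[[0,0,-0.008],[0,0,0]],[[0,0,-0.006],[0,0,0]],[[0,0,-0.004],[0,0,0]],[[0,0,-0.002],[0,0,0]],[[0,0,0],[0,0,0]],[[0,0,0],[0,0,0]]])

```text
time_s: 12.32
ee_pos: [522.0, 184.7, 188.7]
ee_rot: [180.0, 0.0, 0.1]
force: [0.6, 0.7, 0.6]
gripper_width: 0.7
```

Request:
drive_tool(motion=[[[0,0,-0.004],[0,0,0]],[[0,0,-0.004],[0,0,0]],[[0,0,-0.004],[0,0,0]],[[0,0,-0.004],[0,0,0]],[[0,0,-0.004],[0,0,0]],[[0,0,-0.004],[0,0,0]],[[0,0,-0.004],[0,0,0]],[[0,0,-0.004],[0,0,0]],[[0,0,-0.003],[0,0,0]],[[0,0,-0.002],[0,0,0]]])

```text
time_s: 13.15
ee_pos: [522.6, 186.3, 152.8]
ee_rot: [-179.8, -0.1, 0.1]
force: [-1.3, 4.8, 9.1]
gripper_width: 0.5
```

Request:
drive_tool(motion=[[[0,0,-0.0015],[0,0,0]],[[0,0,-0.0015],[0,0,0]],[[0,0,-0.0015],[0,0,0]],[[0,0,-0.0015],[0,0,0]],[[0,0,-0.001],[0,0,0]],[[0,0,-0.001],[0,0,0]],[[0,0,-0.001],[0,0,0]],[[0,0,-0.001],[0,0,0]],[[0,0,0],[0,0,0]],[[0,0,0],[0,0,0]]])

```text
time_s: 13.98
ee_pos: [522.7, 185.5, 143.1]
ee_rot: [-179.9, -0.1, 0.1]
force: [-0.5, 2.4, 9.2]
gripper_width: 0.5
```

Request:
drive_tool(motion=[[[0,0,-0.0005],[0,0,0]],[[0,0,-0.0005],[0,0,0]],[[0,0,-0.0005],[0,0,0]],[[0,0,-0.0005],[0,0,0]],[[0,0,-0.0005],[0,0,0]],[[0,0,0],[0,0,0]],[[0,0,0],[0,0,0]],[[0,0,0],[0,0,0]],[[0,0,0],[0,0,0]],[[0,0,0],[0,0,0]]])

```text
time_s: 14.82
ee_pos: [522.7, 185.1, 140.8]
ee_rot: [-179.9, -0.1, 0.1]
force: [-1.4, 2.2, 10.0]
gripper_width: 0.3
```

Request:
drive_tool(motion=[[[0,0,-0.0005],[0,0,0]],[[0,0,-0.0005],[0,0,0]],[[0,0,-0.0005],[0,0,0]],[[0,0,0],[0,0,0]],[[0,0,0],[0,0,0]],[[0,0,0],[0,0,0]],[[0,0,0],[0,0,0]],[[0,0,0],[0,0,0]],[[0,0,0],[0,0,0]],[[0,0,0],[0,0,0]]])

```text
time_s: 15.65
ee_pos: [522.7, 185.1, 140.3]
ee_rot: [-179.9, -0.2, 0.1]
force: [-3.9, 0.9, 16.1]
gripper_width: 0.6
```

```bash
python3 - <<'E'
from h import *
for n in("top","side"):
    im=env.grab_frame(n)[:,:,::-1]; cv2.imwrite(f"pics/{n}8.png",im)
i=cv2.imread('pics/top8.png')[150:220,200:310]; j=cv2.imread('pics/side8.png')[160:270,180:310]
cv2.imwrite('pics/t8c.png',cv2.resize(i,None,fx=6,fy=6,interpolation=cv2.INTER_CUBIC)); cv2.imwrite('pics/s8c.png',cv2.resize(j,None,fx=5,fy=5,interpolation=cv2.INTER_CUBIC))
s=env.state(); print(s['time_s'],s['ee_pos'],s['force'])
E
```

```text
15.75 [522.76715806 185.13367865 140.36514298] [-2.89725271  1.12337637 16.56799458]
```

View pics/t8c.png

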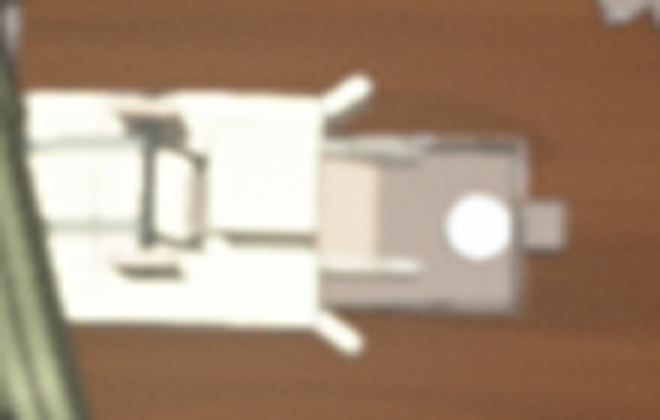

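View pics/s8c.png

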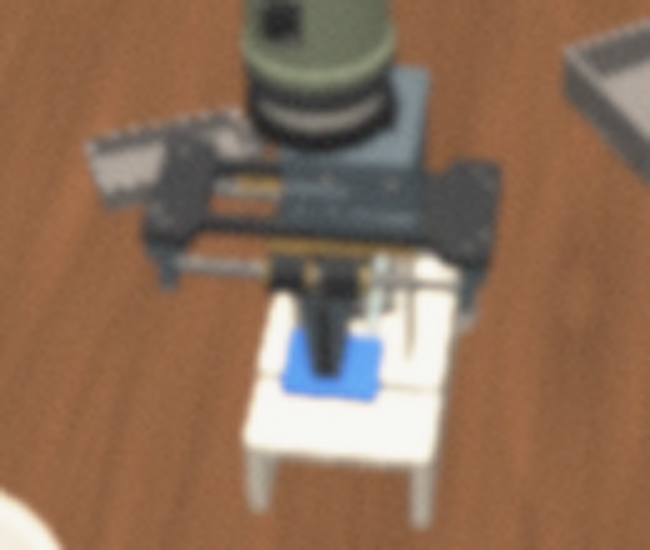

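Tablet 1 lies in the tray (top crop (478,225)). The force stepped from 10 to 16 N at z = 140.3, so this is the stop. I'm letting the lever fully up.

Request:
drive_tool(motion=[[[0,0,0.004],[0,0,0]],[[0,0,0.006],[0,0,0]],[[0,0,0.007],[0,0,0]],[[0,0,0.007],[0,0,0]],[[0,0,0.007],[0,0,0]],[[0,0,0.007],[0,0,0]],[[0,0,0.007],[0,0,0]],[[0,0,0.006],[0,0,0]],[[0,0,0.004],[0,0,0]],[[0,0,0],[0,0,0]]])

```text
time_s: 16.58
ee_pos: [521.8, 184.6, 192.9]
ee_rot: [180.0, 0.1, 0.1]
force: [0.1, 0.2, -0.2]
gripper_width: 0.5
```

Request:
drive_tool(motion=[[[0,0,0],[0,0,0]],[[0,0,0],[0,0,0]],[[0,0,0],[0,0,0]],[[0,0,0],[0,0,0]],[[0,0,0],[0,0,0]],[[0,0,0],[0,0,0]],[[0,0,0],[0,0,0]],[[0,0,0],[0,0,0]],[[0,0,0],[0,0,0]],[[0,0,0],[0,0,0]]])

```text
time_s: 17.42
ee_pos: [521.9, 184.6, 192.6]
ee_rot: [180.0, 0.0, 0.1]
force: [-0.4, 0.6, 0.5]
gripper_width: 0.6
```

```bash
python3 - <<'E'
from h import *
for n in("top","side"):
    im=env.grab_frame(n)[:,:,::-1]; cv2.imwrite(f"pics/{n}9.png",im)
i=cv2.imread('pics/top9.png')[150:220,200:310]; j=cv2.imread('pics/side9.png')[160:270,180:310]
cv2.imwrite('pics/t9c.png',cv2.resize(i,None,fx=6,fy=6,interpolation=cv2.INTER_CUBIC)); cv2.imwrite('pics/s9c.png',cv2.resize(j,None,fx=5,fy=5,interpolation=cv2.INTER_CUBIC))
s=env.state(); print(s['time_s'],s['ee_pos'],s['force'])
E
```

```text
17.5167 [521.85948331 184.56569664 192.61881539] [-0.36744415  0.64745401  0.01585608]
```

View pics/t9c.png

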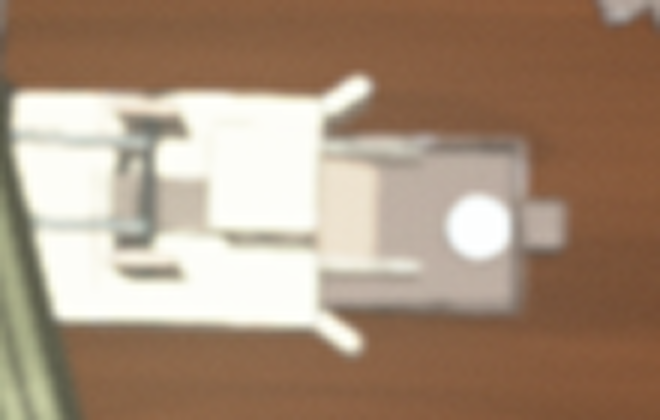

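View pics/s9c.png

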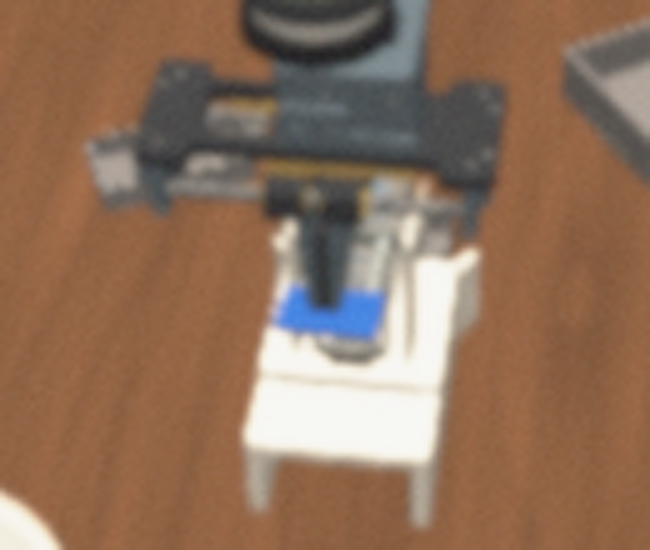

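The lever is back up: zero force, the pad is at its rest pixel position, and the crossbar is back. Second press.

Request:
drive_tool(motion=[[[0,0,-0.004],[0,0,0]],[[0,0,-0.005],[0,0,0]],[[0,0,-0.005],[0,0,0]],[[0,0,-0.005],[0,0,0]],[[0,0,-0.005],[0,0,0]],[[0,0,-0.004],[0,0,0]],[[0,0,-0.004],[0,0,0]],[[0,0,-0.004],[0,0,0]],[[0,0,-0.003],[0,0,0]],[[0,0,-0.003],[0,0,0]]])

```text
time_s: 18.35
ee_pos: [522.4, 186.3, 151.7]
ee_rot: [-179.8, -0.1, 0.1]
force: [-1.7, 3.4, 9.9]
gripper_width: 0.7
```

Request:
drive_tool(motion=[[[0,0,-0.002],[0,0,0]],[[0,0,-0.002],[0,0,0]],[[0,0,-0.0015],[0,0,0]],[[0,0,-0.0015],[0,0,0]],[[0,0,-0.001],[0,0,0]],[[0,0,-0.001],[0,0,0]],[[0,0,-0.001],[0,0,0]],[[0,0,-0.001],[0,0,0]],[[0,0,0],[0,0,0]],[[0,0,0],[0,0,0]]])

```text
time_s: 19.18
ee_pos: [522.5, 185.2, 140.9]
ee_rot: [-179.9, -0.1, 0.1]
force: [-2.6, 1.1, 10.6]
gripper_width: 0.7
```

Request:
drive_tool(motion=[[[0,0,-0.0005],[0,0,0]],[[0,0,-0.0005],[0,0,0]],[[0,0,-0.0005],[0,0,0]],[[0,0,0],[0,0,0]],[[0,0,0],[0,0,0]],[[0,0,0],[0,0,0]],[[0,0,0],[0,0,0]],[[0,0,0],[0,0,0]],[[0,0,0],[0,0,0]],[[0,0,0],[0,0,0]]])

```text
time_s: 20.02
ee_pos: [522.5, 185.2, 140.4]
ee_rot: [-179.9, -0.1, 0.1]
force: [-3.1, 1.3, 14.5]
gripper_width: 0.3
```

Request:
drive_tool(motion=[[[0,0,-0.0003],[0,0,0]],[[0,0,0],[0,0,0]],[[0,0,0],[0,0,0]],[[0,0,0],[0,0,0]],[[0,0,0],[0,0,0]],[[0,0,0],[0,0,0]],[[0,0,0],[0,0,0]],[[0,0,0],[0,0,0]],[[0,0,0],[0,0,0]],[[0,0,0],[0,0,0]]])

```text
time_s: 20.85
ee_pos: [522.5, 185.2, 140.3]
ee_rot: [-179.9, -0.1, 0.1]
force: [-4.4, 0.7, 15.8]
gripper_width: 0.6
```

```bash
python3 - <<'E'
from h import *
for n in("top",):
    im=env.grab_frame(n)[:,:,::-1]; cv2.imwrite(f"pics/{n}10.png",im)
i=cv2.imread('pics/top10.png')[150:220,200:310]
cv2.imwrite('pics/t10c.png',cv2.resize(i,None,fx=6,fy=6,interpolation=cv2.INTER_CUBIC))
s=env.state(); print(s['time_s'],s['ee_pos'],s['force'])
E
```

```text
20.9 [522.54924595 185.18114116 140.32909918] [-2.92896856  0.73212839 16.04798068]
```

View pics/t10c.png

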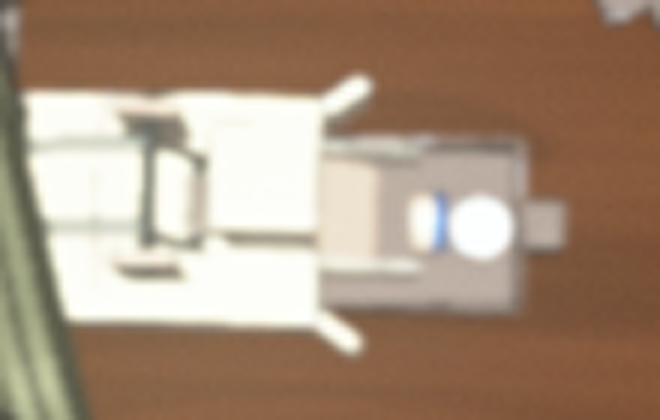

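Tablet 2 has also dropped into the tray, standing on edge against tablet 1 at (428,222). The stop was reached at z = 140.3 with 16 N. Lever up again.

Request:
drive_tool(motion=[[[0,0,0.004],[0,0,0]],[[0,0,0.006],[0,0,0]],[[0,0,0.007],[0,0,0]],[[0,0,0.007],[0,0,0]],[[0,0,0.007],[0,0,0]],[[0,0,0.007],[0,0,0]],[[0,0,0.007],[0,0,0]],[[0,0,0.006],[0,0,0]],[[0,0,0.004],[0,0,0]],[[0,0,0],[0,0,0]]])

```text
time_s: 21.73
ee_pos: [521.8, 184.6, 193.1]
ee_rot: [180.0, 0.0, 0.1]
force: [-0.3, 0.1, 0.4]
gripper_width: 0.7
```

Request:
drive_tool(motion=[[[0,0,0],[0,0,0]],[[0,0,0],[0,0,0]],[[0,0,0],[0,0,0]],[[0,0,0],[0,0,0]],[[0,0,0],[0,0,0]],[[0,0,0],[0,0,0]],[[0,0,0],[0,0,0]],[[0,0,0],[0,0,0]],[[0,0,0],[0,0,0]],[[0,0,0],[0,0,0]]])

```text
time_s: 22.57
ee_pos: [521.9, 184.6, 192.8]
ee_rot: [180.0, 0.0, 0.1]
force: [0.1, -0.2, 0.2]
gripper_width: 0.5
```

```bash
python3 - <<'E'
from h import *
for n in("top","side"):
    im=env.grab_frame(n)[:,:,::-1]; cv2.imwrite(f"pics/{n}11.png",im)
i=cv2.imread('pics/top11.png')[150:220,200:310]; j=cv2.imread('pics/side11.png')[180:270,220:320]
a=cv2.resize(i,None,fx=5,fy=5,interpolation=cv2.INTER_CUBIC); b=cv2.resize(j,(a.shape[1]*0+389,350),interpolation=cv2.INTER_CUBIC)
cv2.imwrite('pics/t11c.png',a);cv2.imwrite('pics/s11c.png',b)
s=env.state(); print(s['time_s'],s['ee_pos'],s['force'])
E
```

```text
22.6667 [521.84177329 184.61600135 192.79814357] [ 0.10478603 -0.18792129  0.61685522]
```

View pics/t11c.png

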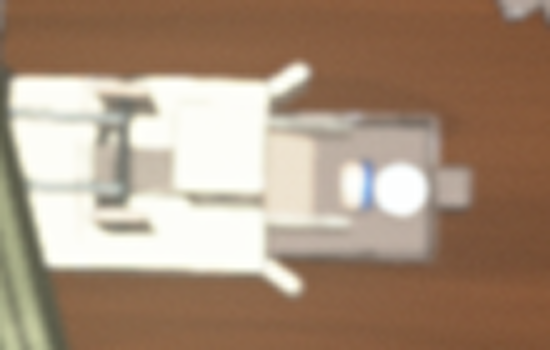

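View pics/s11c.png

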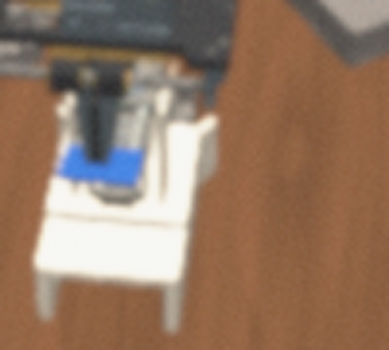

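Lever fully up again. Third press.

Request:
drive_tool(motion=[[[0,0,-0.004],[0,0,0]],[[0,0,-0.005],[0,0,0]],[[0,0,-0.005],[0,0,0]],[[0,0,-0.005],[0,0,0]],[[0,0,-0.005],[0,0,0]],[[0,0,-0.004],[0,0,0]],[[0,0,-0.004],[0,0,0]],[[0,0,-0.004],[0,0,0]],[[0,0,-0.003],[0,0,0]],[[0,0,-0.003],[0,0,0]]])

```text
time_s: 23.5
ee_pos: [522.4, 186.3, 151.8]
ee_rot: [-179.8, -0.1, 0.1]
force: [-1.7, 2.0, 9.6]
gripper_width: 0.5
```

Request:
drive_tool(motion=[[[0,0,-0.002],[0,0,0]],[[0,0,-0.002],[0,0,0]],[[0,0,-0.0015],[0,0,0]],[[0,0,-0.0015],[0,0,0]],[[0,0,-0.001],[0,0,0]],[[0,0,-0.001],[0,0,0]],[[0,0,-0.001],[0,0,0]],[[0,0,-0.001],[0,0,0]],[[0,0,0],[0,0,0]],[[0,0,0],[0,0,0]]])

```text
time_s: 24.33
ee_pos: [522.5, 185.2, 141.1]
ee_rot: [-179.9, -0.1, 0.1]
force: [-0.9, 1.1, 9.8]
gripper_width: 0.3
```

Request:
drive_tool(motion=[[[0,0,-0.0005],[0,0,0]],[[0,0,-0.0005],[0,0,0]],[[0,0,-0.0005],[0,0,0]],[[0,0,-0.0005],[0,0,0]],[[0,0,0],[0,0,0]],[[0,0,0],[0,0,0]],[[0,0,0],[0,0,0]],[[0,0,0],[0,0,0]],[[0,0,0],[0,0,0]],[[0,0,0],[0,0,0]]])

```text
time_s: 25.17
ee_pos: [522.5, 185.1, 140.3]
ee_rot: [-179.9, -0.1, 0.1]
force: [-3.5, 0.5, 16.4]
gripper_width: 0.4
```

```bash
python3 - <<'E'
from h import *
for n in("top",):
    im=env.grab_frame(n)[:,:,::-1]; cv2.imwrite(f"pics/{n}12.png",im)
i=cv2.imread('pics/top12.png')[150:220,200:310]
cv2.imwrite('pics/t12c.png',cv2.resize(i,None,fx=6,fy=6,interpolation=cv2.INTER_CUBIC))
s=env.state(); print(s['time_s'],s['ee_pos'],s['force'])
E
```

```text
25.2167 [522.54874736 185.10696561 140.337966  ] [-3.72036879  0.51627145 16.19573593]
```

View pics/t12c.png

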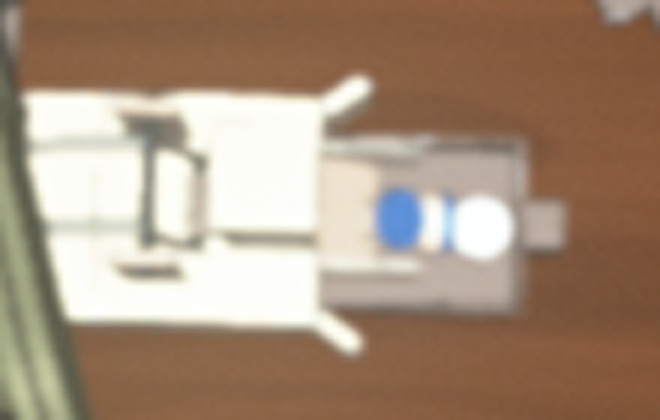

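Request:
drive_tool(motion=[[[0,0,0.004],[0,0,0]],[[0,0,0.006],[0,0,0]],[[0,0,0.007],[0,0,0]],[[0,0,0.007],[0,0,0]],[[0,0,0.007],[0,0,0]],[[0,0,0.007],[0,0,0]],[[0,0,0.007],[0,0,0]],[[0,0,0.01],[0,0,0]],[[0,0,0.015],[0,0,0]],[[0,0,0.02],[0,0,0]]])

```text
time_s: 26.05
ee_pos: [520.4, 184.0, 226.8]
ee_rot: [179.9, 0.3, 0.1]
force: [0.7, 0.2, -0.1]
gripper_width: 0.3
```

Request:
drive_tool(motion=[[[0,0,0.012],[0,0,0]],[[0,-0.015,0],[0,0,0]],[[0,-0.03,0],[0,0,0]],[[0,-0.035,0],[0,0,0]],[[0,-0.038,0],[0,0,0]],[[0,-0.038,0],[0,0,0]],[[0,-0.038,0],[0,0,0]],[[0,-0.038,0],[0,0,0]],[[0,-0.035,0],[0,0,0]],[[0,-0.025,0],[0,0,0]]])

```text
time_s: 26.88
ee_pos: [520.8, -110.2, 239.5]
ee_rot: [180.0, 0.1, 0.0]
force: [-0.4, 0.4, -1.2]
gripper_width: 0.8
```

Request:
drive_tool(motion=[[[0,-0.012,0],[0,0,0]],[[0,-0.004,0],[0,0,0]],[[0,0,0],[0,0,0]],[[0,0,0],[0,0,0]],[[0,0,0],[0,0,0]],[[0,0,0],[0,0,0]],[[0,0,0],[0,0,0]],[[0,0,0],[0,0,0]],[[0,0,0],[0,0,0]],[[0,0,0],[0,0,0]]])

```text
time_s: 27.72
ee_pos: [521.9, -123.2, 239.8]
ee_rot: [180.0, 0.0, 0.1]
force: [1.0, -0.8, -0.5]
gripper_width: 0.2
```

```bash
python3 - <<'E'
from h import *
import pickle
for n in("wrist","side"):
    p=env.camera_params(n); im=env.grab_frame(n)[:,:,::-1]; cv2.imwrite(f"pics/{n}13.png",im)
    if n=="wrist": pickle.dump(p,open("w13.pkl","wb"))
cv2.imwrite('pics/w13b.png',cv2.resize(cv2.imread('pics/wrist13.png')[0:260,120:400],None,fx=2.3,fy=2.3,interpolation=cv2.INTER_CUBIC))
cv2.imwrite('pics/s13b.png',cv2.resize(cv2.imread('pics/side13.png')[160:270,190:300],None,fx=5,fy=5,interpolation=cv2.INTER_CUBIC))
s=env.state(); print(s['time_s'],s['ee_pos'],s['force'])
E
```

```text
27.8167 [ 521.86336156 -123.32248486  239.80552994] [-0.13136703 -0.26625856 -0.01074674]
```

View pics/w13b.png

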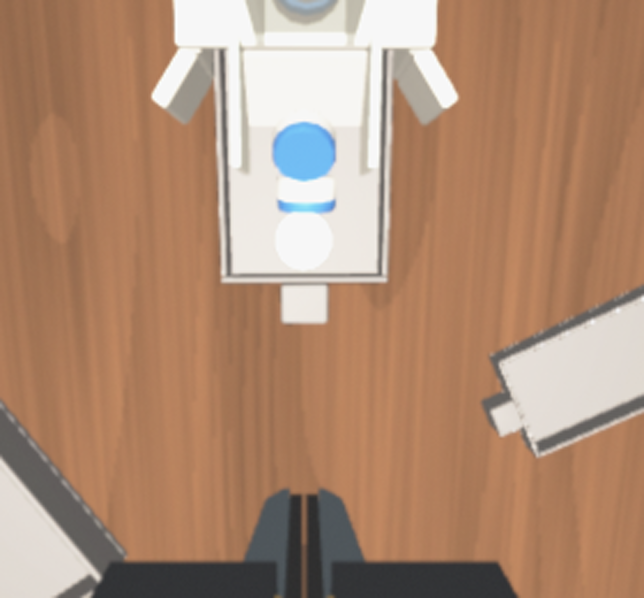

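View pics/s13b.png

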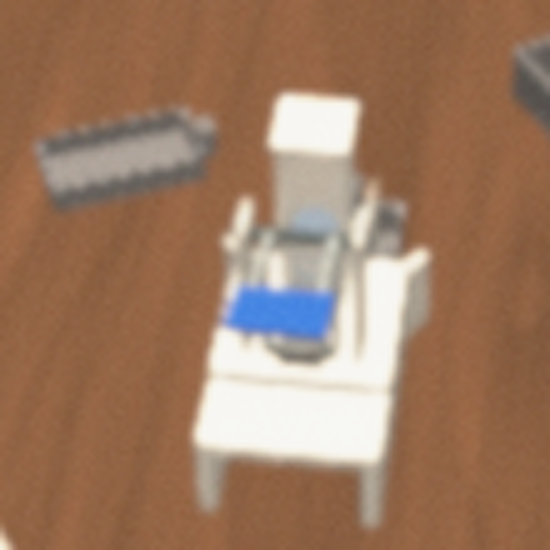

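```bash
python3 - <<'E'
from h import *
import pickle
p=pickle.load(open("w13.pkl","rb")); im=cv2.imread('pics/wrist13.png')
cv2.imwrite('pics/w13z.png',cv2.resize(im[15:130,205:300],None,fx=5.2,fy=5.2,interpolation=cv2.INTER_CUBIC))
b=im.astype(int); m=((b[...,0]>190)&(b[...,2]<140)).astype(np.uint8); m[:40]=0
k,l,st,ce=cv2.connectedComponentsWithStats(m)
for j in range(1,k):
    if st[j,4]>20: print(st[j],ce[j]); 
    if st[j,4]>300:
        cs,_=cv2.findContours((l==j).astype(np.uint8),0,1); e=cv2.fitEllipse(cs[0]); print(e)
        for z in (19,30,40,50,55,60):
            a=onz("w",st[j,0]-.5,ce[j,1],z,p);c=onz("w",st[j,0]+st[j,2]-.5,ce[j,1],z,p); o=onz("w",*ce[j],z,p)
            t=onz("w",ce[j,0],st[j,1]-.5,z,p);u=onz("w",ce[j,0],st[j,1]+st[j,3]-.5,z,p)
            print(z,(c-a)[0].round(1),o.round(1),'y',t[1].round(1),u[1].round(1))
print(env.camera_params('wrist')['pose'][:3].round(2))
E
```

```text
[239  53  27  25 531] [251.88323917  65.38229755]
((251.89015197753906, 65.3828125), (23.715177536010742, 26.595989227294922), 88.1137924194336)
19 30.7 [522.2  -9.9  19. ] y 3.7 -22.9
30 29.9 [522.2 -10.8  30. ] y 2.3 -23.5
40 29.1 [522.2 -11.7  40. ] y 1.1 -24.0
50 28.3 [522.2 -12.5  50. ] y -0.0 -24.5
55 27.9 [522.2 -13.   55. ] y -0.6 -24.8
60 27.5 [522.2 -13.4  60. ] y -1.2 -25.0
[241  88  11   4  27] [245.25925926  89.51851852]
[254  88  12   4  35] [259.71428571  89.68571429]
[[ 1.0000e+00  0.0000e+00  0.0000e+00  5.2231e+02]
 [ 0.0000e+00 -9.6000e-01 -2.8000e-01 -4.3370e+01]
 [-0.0000e+00  2.8000e-01 -9.6000e-01  4.1045e+02]]
```

View pics/w13z.png

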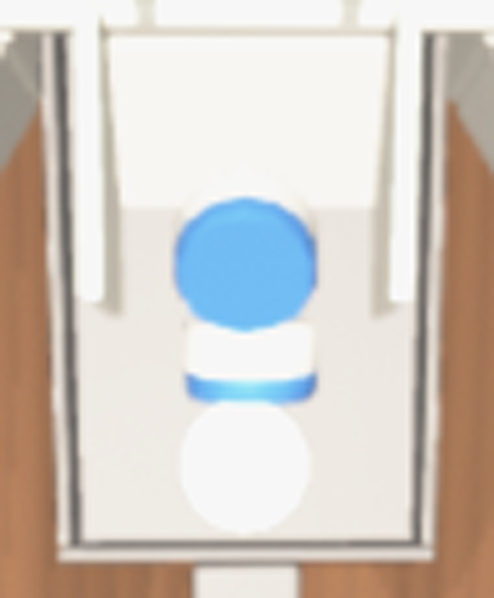

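The picture shows tablet 1 flat at (303,240), tablet 2 on edge at (306,195), and tablet 3, blue side up, at (304,150). Tablet 3 is tilted and possibly leaning on the chute's lip. I'll look from a lower, forward angle before handing in.

Request:
drive_tool(motion=[[[0,-0.004,-0.006],[0.06,0,0]],[[0,-0.005,-0.012],[0.065,0,0]],[[0,-0.005,-0.014],[0.065,0,0]],[[0,-0.005,-0.014],[0.065,0,0]],[[0,-0.005,-0.014],[0.065,0,0]],[[0,-0.005,-0.014],[0.065,0,0]],[[0,-0.005,-0.014],[0.065,0,0]],[[0,-0.005,-0.014],[0.065,0,0]],[[0,-0.005,-0.012],[0.065,0,0]],[[0,-0.003,-0.006],[0.06,0,0]]])

```text
time_s: 28.65
ee_pos: [521.4, -171.2, 118.2]
ee_rot: [-143.2, 0.0, 0.1]
force: [-0.6, 0.1, 0.3]
gripper_width: 0.7
```

Request:
drive_tool(motion=[[[0,0,0],[0,0,0]],[[0,0,0],[0,0,0]],[[0,0,0],[0,0,0]],[[0,0,0],[0,0,0]],[[0,0,0],[0,0,0]],[[0,0,0],[0,0,0]],[[0,0,0],[0,0,0]],[[0,0,0],[0,0,0]],[[0,0,0],[0,0,0]],[[0,0,0],[0,0,0]]])

```text
time_s: 29.48
ee_pos: [521.8, -170.3, 119.8]
ee_rot: [-143.4, -0.0, 0.1]
force: [0.3, -0.9, -0.3]
gripper_width: 0.5
```

```bash
python3 - <<'E'
from h import *
import pickle
for n in("wrist","top"):
    p=env.camera_params(n); im=env.grab_frame(n)[:,:,::-1]; cv2.imwrite(f"pics/{n}14.png",im)
    if n=="wrist": pickle.dump(p,open("w14.pkl","wb"))
cv2.imwrite('pics/w14b.png',cv2.resize(cv2.imread('pics/wrist14.png'),None,fx=1.5,fy=1.5,interpolation=cv2.INTER_CUBIC))
cv2.imwrite('pics/w14z.png',cv2.resize(cv2.imread('pics/wrist14.png')[20:180,180:320],None,fx=3.7,fy=3.7,interpolation=cv2.INTER_CUBIC))
s=env.state(); print(s['time_s'],s['ee_pos'],s['ee_rot'],p['pose'][:3,3])
E
```

```text
29.5833 [ 521.83673496 -170.40929379  119.73193674] [-1.43342805e+02 -2.66911256e-02  1.11582064e-01] [ 368.12131416  -10.50621368 1474.95108049]
```

View pics/w14b.png

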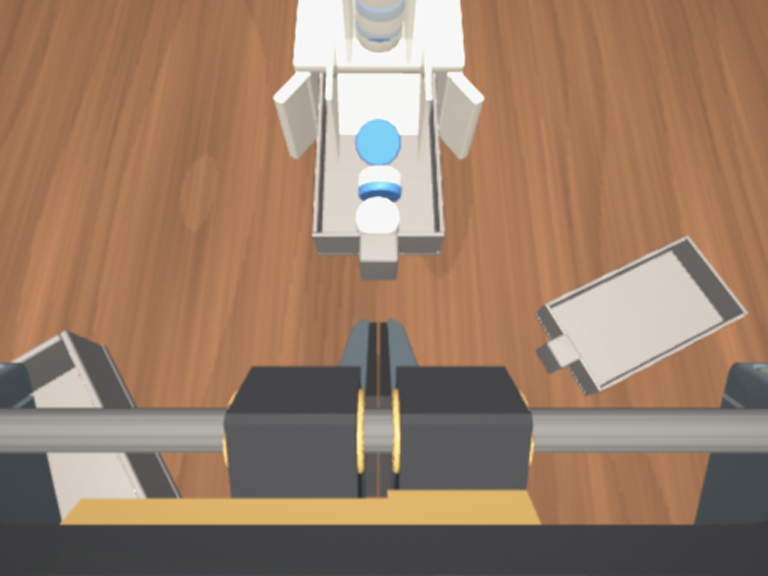

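View pics/w14z.png

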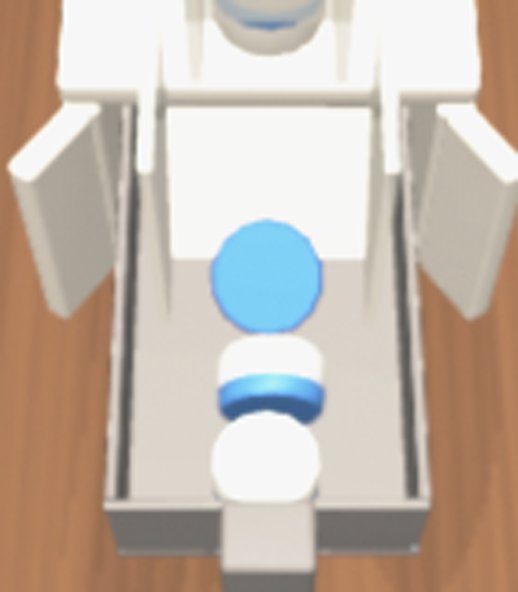

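```bash
python3 - <<'E'
from h import *
import pickle
P={k:pickle.load(open(f"w{k}.pkl","rb")) for k in(13,14)}
def blue(f):
    b=cv2.imread(f).astype(int); m=((b[...,0]>190)&(b[...,2]<150)&(b[...,0]-b[...,2]>70)).astype(np.uint8); m[:40]=0
    k,l,st,ce=cv2.connectedComponentsWithStats(m); j=1+np.argmax(st[1:,4]); cs,_=cv2.findContours((l==j).astype(np.uint8),0,1)
    return st[j],cv2.fitEllipse(cs[0])
def t2(a,b):
    o1,d1=ray("",*a,P[13]);o2,d2=ray("",*b,P[14]);t=np.linalg.lstsq(np.stack([d1,-d2],1),o2-o1,rcond=None)[0];return o1+d1*t[0],o2+d2*t[1]
s3,e3=blue('pics/wrist13.png');s4,e4=blue('pics/wrist14.png');print(s3,e3,s4,e4)
print('centre',t2(e3[0],e4[0]))
print('top edge',t2((e3[0][0],s3[1]-.5),(e4[0][0],s4[1]-.5)),'bottom edge',t2((e3[0][0],s3[1]+s3[3]-.5),(e4[0][0],s4[1]+s4[3]-.5)))
# control: lip (z should be 36) , tray rear rim (30), chute etc.
print('rear rim',t2((120+303/2.3,277/2.3),(251,236/1.5)))
print('lip',t2((252,15+207/5.2-.4),(252,20+259/3.7-.4)))
E
```

```text
[239  53  27  25 540] ((251.9293212890625, 65.34163665771484), (24.023677825927734, 26.69063377380371), 92.14813995361328) [237  80  30  30 705] ((251.6898956298828, 94.71186065673828), (28.80301284790039, 29.37110137939453), 10.447816848754883)
centre (array([522.26387556, -11.88122264,  42.76411781]), array([521.98565952, -11.88170068,  42.76410521]))
top edge (array([ 5.22228225e+02, -1.10520196e-01,  5.05216796e+01]), array([ 5.21948068e+02, -1.11011618e-01,  5.05216774e+01])) bottom edge (array([522.29982595, -23.77311986,  35.3759847 ]), array([522.02329206, -23.77358535,  35.37596148]))
rear rim (array([522.21593473, -70.84447224,  24.96848074]), array([521.49229066, -70.8479519 ,  24.96889005]))
lip (array([ 5.22307160e+02, -2.11976564e-01,  3.54385065e+01]), array([ 5.22273077e+02, -2.11984742e-01,  3.54385050e+01]))
```

Triangulation of tablet 3 puts its blue face at z 35 to 50 and its centre at about 36 mm. As a control, the lip came out at 35.4 against 36. So tablet 3 is wedged between the chute's lip and the upright tablet 2, and does not lie in the tray.

I'll mend that by lowering one finger inside the tray beside tablets 1 and 2 and rolling tablet 2 gently sideways, so that tablet 3 drops.

Request:
drive_tool(motion=[[[-0.0058,0.011,-0.002],[-0.029,0,0]],[[-0.0058,0.013,-0.004],[-0.029,0,0]],[[-0.0058,0.014,-0.005],[-0.029,0,0]],[[-0.0058,0.014,-0.006],[-0.029,0,0]],[[-0.0058,0.014,-0.006],[-0.029,0,0]],[[-0.0058,0.014,-0.007],[-0.029,0,0]],[[-0.0058,0.014,-0.008],[-0.029,0,0]],[[-0.0058,0.013,-0.008],[-0.029,0,0]],[[-0.0058,0.012,-0.008],[-0.029,0,0]],[[-0.0058,0.008,-0.006],[-0.029,0,0]]], claw=0.55)

```text
time_s: 30.42
ee_pos: [463.1, -42.4, 59.4]
ee_rot: [-160.0, 0.0, 0.1]
force: [-0.8, 0.2, 0.4]
gripper_width: 49.7
```

Request:
drive_tool(motion=[[[0,0,0],[0,0,0]],[[0,0,0],[0,0,0]],[[0,0,0],[0,0,0]],[[0,0,0],[0,0,0]],[[0,0,0],[0,0,0]],[[0,0,0],[0,0,0]],[[0,0,0],[0,0,0]],[[0,0,0],[0,0,0]],[[0,0,0],[0,0,0]],[[0,0,0],[0,0,0]]])

```text
time_s: 31.25
ee_pos: [463.8, -43.5, 59.7]
ee_rot: [-160.0, 0.0, 0.1]
force: [-0.8, -0.4, -0.3]
gripper_width: 50.3
```

```bash
python3 - <<'E'
from h import *
import pickle
for n in("wrist",):
    p=env.camera_params(n); im=env.grab_frame(n)[:,:,::-1]; cv2.imwrite(f"pics/{n}15.png",im)
    if n=="wrist": pickle.dump(p,open("w15.pkl","wb"))
cv2.imwrite('pics/w15b.png',cv2.resize(cv2.imread('pics/wrist15.png'),None,fx=1.5,fy=1.5,interpolation=cv2.INTER_CUBIC))
s=env.state(); print(s['time_s'],s['ee_pos'],s['ee_rot'],s['gripper_width'])
E
```

```text
31.3 [463.84015692 -43.43171328  59.76115083] [-1.59959190e+02  5.68893192e-03  1.12990779e-01] 50.23848546900288
```

View pics/w15b.png

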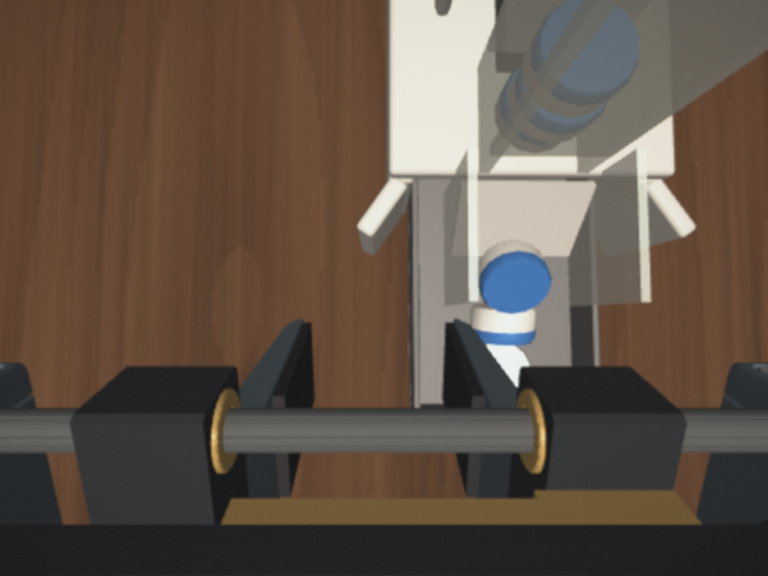

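Request:
drive_tool(motion=[[[-0.0005,0,-0.005],[0,0,0]],[[0,0,-0.007],[0,0,0]],[[0,0,-0.007],[0,0,0]],[[0,0,-0.007],[0,0,0]],[[0,0,-0.006],[0,0,0]],[[0,0,-0.006],[0,0,0]],[[0,0,-0.005],[0,0,0]],[[0,0,-0.004],[0,0,0]],[[0,0,-0.0015],[0,0,0]],[[0,0,0],[0,0,0]]])

```text
time_s: 32.13
ee_pos: [463.2, -43.3, 10.9]
ee_rot: [-159.9, 0.0, 0.1]
force: [-1.0, -0.4, -0.5]
gripper_width: 50.3
```

Request:
drive_tool(motion=[[[0.001,0,0],[0,0,0]],[[0.001,0,0],[0,0,0]],[[0.001,0,0],[0,0,0]],[[0.001,0,0],[0,0,0]],[[0.001,0,0],[0,0,0]],[[0.001,0,0],[0,0,0]],[[0.001,0,0],[0,0,0]],[[0.001,0,0],[0,0,0]],[[0.001,0,0],[0,0,0]],[[0.001,0,0],[0,0,0]]])

```text
time_s: 32.97
ee_pos: [473.4, -43.4, 11.3]
ee_rot: [-160.0, 0.0, 0.1]
force: [0.1, 0.2, 0.4]
gripper_width: 50.4
```

```bash
python3 - <<'E'
from h import *
for n in("wrist",):
    im=env.grab_frame(n)[:,:,::-1]; cv2.imwrite(f"pics/{n}16.png",im)
cv2.imwrite('pics/w16b.png',cv2.resize(cv2.imread('pics/wrist16.png'),None,fx=1.5,fy=1.5,interpolation=cv2.INTER_CUBIC))
s=env.state(); print(s['time_s'],s['ee_pos'],s['force'])
E
```

```text
33.0167 [473.61599589 -43.43085132  11.28135954] [-0.08791534  0.67551196  0.49783276]
```

View pics/w16b.png

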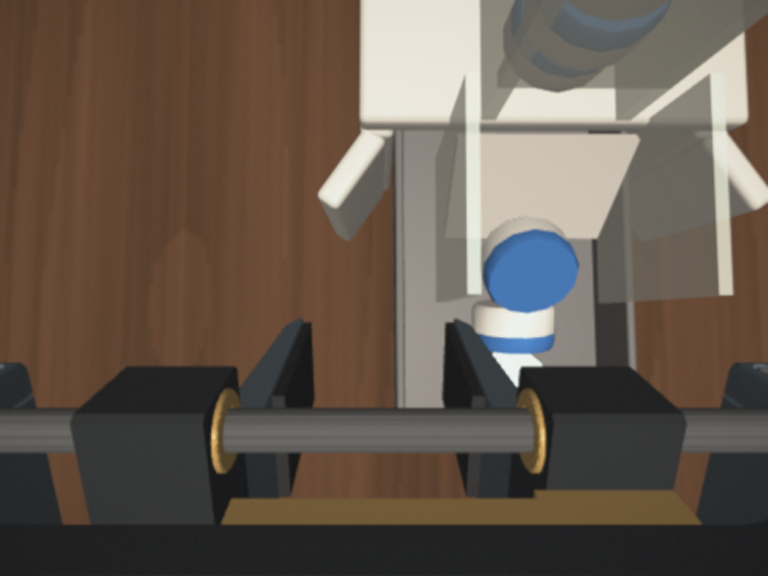

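Request:
drive_tool(motion=[[[0.001,0,0],[0,0,0]],[[0.001,0,0],[0,0,0]],[[0.001,0,0],[0,0,0]],[[0.001,0,0],[0,0,0]],[[0.001,0,0],[0,0,0]],[[0.001,0,0],[0,0,0]],[[0.001,0,0],[0,0,0]],[[0.001,0,0],[0,0,0]],[[0.001,0,0],[0,0,0]],[[0.001,0,0],[0,0,0]]])

```text
time_s: 33.85
ee_pos: [483.5, -43.4, 11.3]
ee_rot: [-160.0, 0.0, 0.1]
force: [-0.0, 0.1, 1.2]
gripper_width: 50.3
```

```bash
python3 - <<'E'
from h import *
for n in("wrist",):
    im=env.grab_frame(n)[:,:,::-1]; cv2.imwrite(f"pics/{n}17.png",im)
cv2.imwrite('pics/w17b.png',cv2.resize(cv2.imread('pics/wrist17.png'),None,fx=1.5,fy=1.5,interpolation=cv2.INTER_CUBIC))
s=env.state(); print(s['time_s'],s['ee_pos'],s['force'])
E
```

```text
33.9 [483.71555755 -43.4760848   11.28784246] [-0.02159971 -0.27874948 -0.24810735]
```

View pics/w17b.png

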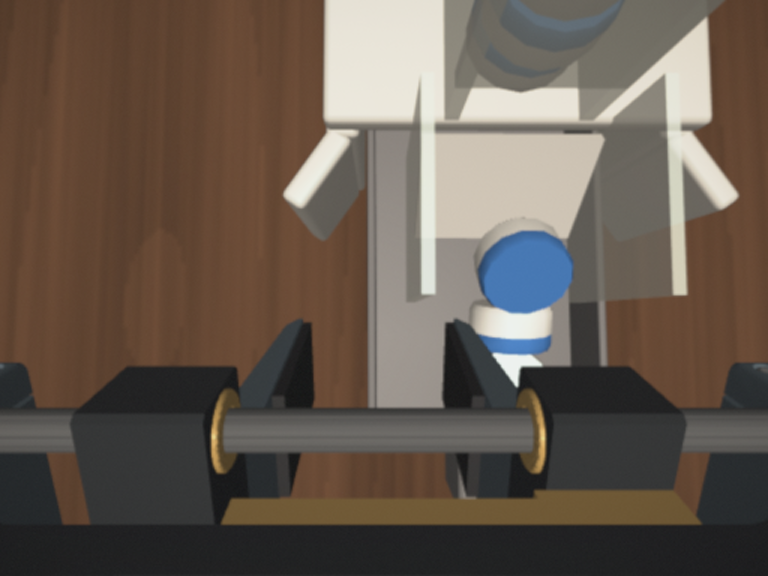

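Request:
drive_tool(motion=[[[0.001,0,0],[0,0,0]],[[0.001,0,0],[0,0,0]],[[0.001,0,0],[0,0,0]],[[0.001,0,0],[0,0,0]],[[0.001,0,0],[0,0,0]],[[0.001,0,0],[0,0,0]],[[0.001,0,0],[0,0,0]],[[0.0005,0,0],[0,0,0]],[[0,0,0],[0,0,0]],[[0,0,0],[0,0,0]]])

```text
time_s: 34.73
ee_pos: [491.0, -43.5, 11.3]
ee_rot: [-160.0, -0.0, 0.1]
force: [-0.3, 0.6, 0.6]
gripper_width: 50.2
```

```bash
python3 - <<'E'
from h import *
for n in("wrist",):
    im=env.grab_frame(n)[:,:,::-1]; cv2.imwrite(f"pics/{n}18.png",im)
cv2.imwrite('pics/w18b.png',cv2.resize(cv2.imread('pics/wrist18.png'),None,fx=1.5,fy=1.5,interpolation=cv2.INTER_CUBIC))
s=env.state(); print(s['time_s'],s['ee_pos'],s['force'])
E
```

```text
34.7833 [490.97682191 -43.45134701  11.2789585 ] [-0.62655201  0.06279284  0.93128238]
```

View pics/w18b.png

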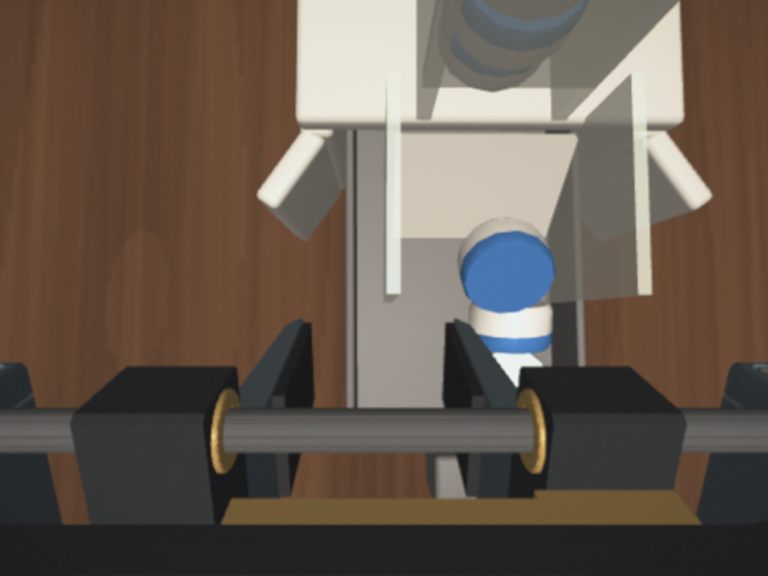

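Request:
drive_tool(motion=[[[0.001,0,0],[0,0,0]],[[0.001,0,0],[0,0,0]],[[0.001,0,0],[0,0,0]],[[0.001,0,0],[0,0,0]],[[0.0005,0,0],[0,0,0]],[[0.0005,0,0],[0,0,0]],[[0,0,0],[0,0,0]],[[0,0,0],[0,0,0]],[[0,0,0],[0,0,0]],[[0,0,0],[0,0,0]]])

```text
time_s: 35.62
ee_pos: [495.9, -43.4, 11.3]
ee_rot: [-160.0, -0.0, 0.1]
force: [-0.0, 0.3, -0.0]
gripper_width: 50.2
```

```bash
python3 - <<'E'
from h import *
for n in("wrist",):
    im=env.grab_frame(n)[:,:,::-1]; cv2.imwrite(f"pics/{n}19.png",im)
cv2.imwrite('pics/w19b.png',cv2.resize(cv2.imread('pics/wrist19.png'),None,fx=1.5,fy=1.5,interpolation=cv2.INTER_CUBIC))
s=env.state(); print(s['time_s'],s['ee_pos'],s['force'])
E
```

```text
35.6667 [495.89757699 -43.43532551  11.27335431] [ 0.93837282  0.38222714 -0.21797131]
```

View pics/w19b.png

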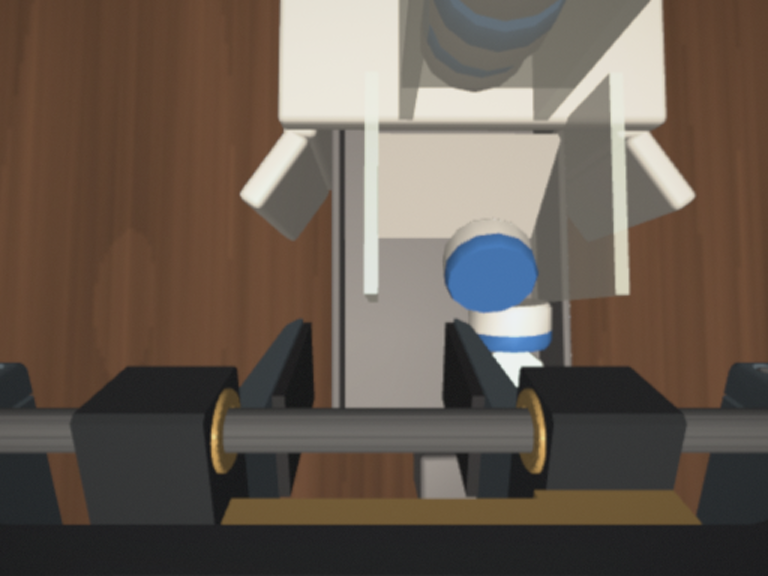

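Request:
drive_tool(motion=[[[0.001,0,0],[0,0,0]],[[0.001,0,0],[0,0,0]],[[0.001,0,0],[0,0,0]],[[0.0005,0,0],[0,0,0]],[[0.0005,0,0],[0,0,0]],[[0,0,0],[0,0,0]],[[0,0,0],[0,0,0]],[[0,0,0],[0,0,0]],[[0,0,0],[0,0,0]],[[0,0,0],[0,0,0]]])

```text
time_s: 36.5
ee_pos: [499.8, -43.4, 11.3]
ee_rot: [-160.0, 0.0, 0.1]
force: [-2.5, 0.8, 0.5]
gripper_width: 50.1
```

```bash
python3 - <<'E'
from h import *
for n in("wrist",):
    im=env.grab_frame(n)[:,:,::-1]; cv2.imwrite(f"pics/{n}20.png",im)
cv2.imwrite('pics/w20b.png',cv2.resize(cv2.imread('pics/wrist20.png'),None,fx=1.5,fy=1.5,interpolation=cv2.INTER_CUBIC))
s=env.state(); print(s['time_s'],s['ee_pos'],s['force'])
E
```

```text
36.55 [499.8374401  -43.392428    11.25336455] [-1.97419648 -0.6580489   0.78217382]
```

View pics/w20b.png

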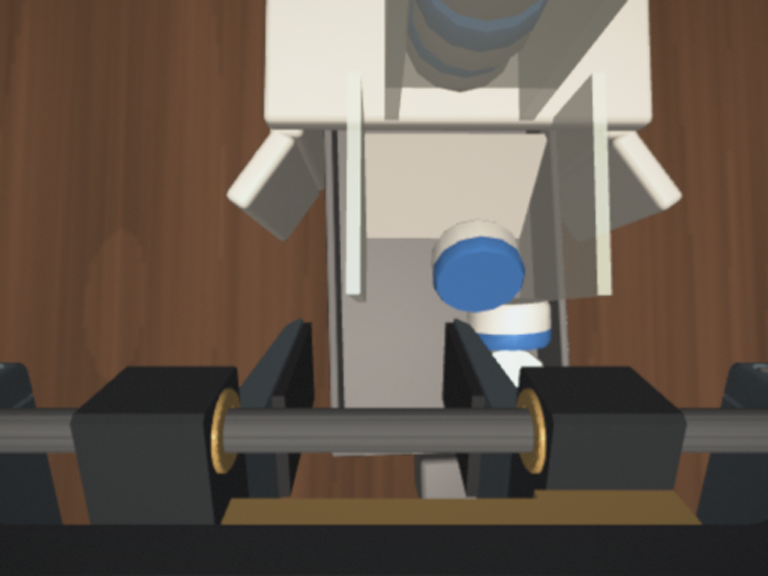

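Request:
drive_tool(motion=[[[-0.001,0,0],[0,0,0]],[[-0.001,0,0],[0,0,0]],[[0,0,0.004],[0,0,0]],[[0,0,0.006],[0,0,0]],[[0,0,0.008],[0,0,0]],[[0,0,0.01],[0,0,0]],[[0,0,0.01],[0,0,0]],[[0,0,0.007],[0,0,0]],[[0,0,0.003],[0,0,0]],[[0,0,0],[0,0,0]]])

```text
time_s: 37.38
ee_pos: [498.5, -43.6, 60.4]
ee_rot: [-160.0, -0.1, 0.1]
force: [0.4, 0.6, -0.2]
gripper_width: 50.1
```

```bash
python3 - <<'E'
from h import *
import pickle
for n in("wrist","top"):
    p=env.camera_params(n);im=env.grab_frame(n)[:,:,::-1]; cv2.imwrite(f"pics/{n}21.png",im)
    if n=="wrist": pickle.dump(p,open("w21.pkl","wb"))
cv2.imwrite('pics/w21b.png',cv2.resize(cv2.imread('pics/wrist21.png'),None,fx=1.5,fy=1.5,interpolation=cv2.INTER_CUBIC))
cv2.imwrite('pics/t21b.png',cv2.resize(cv2.imread('pics/top21.png')[150:220,200:310],None,fx=6,fy=6,interpolation=cv2.INTER_CUBIC))
s=env.state(); print(s['time_s'],s['ee_pos'],s['force'])
E
```

```text
37.4833 [497.71436726 -43.41729577  59.32728117] [-1.58074193 -0.6229811   0.08640198]
```

View pics/w21b.png

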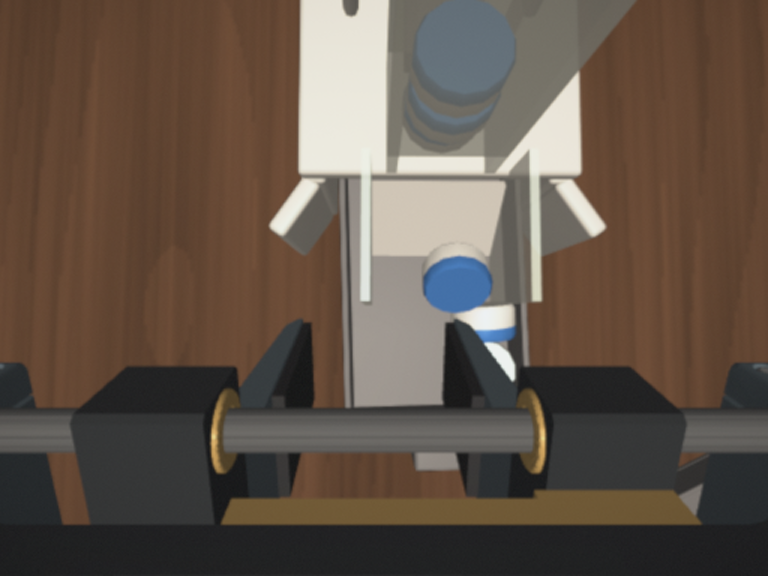

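View pics/t21b.png

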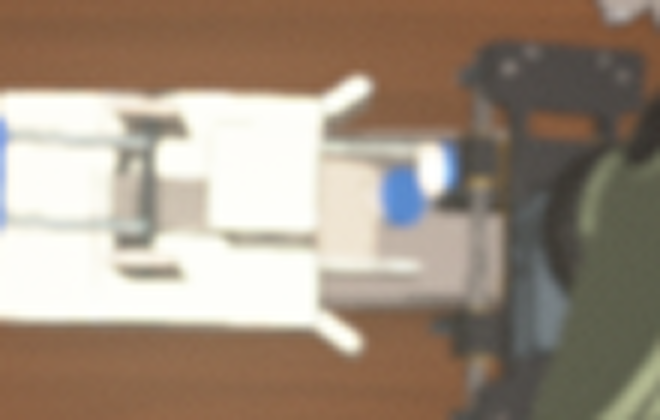

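```bash
python3 - <<'E'
from h import *
import pickle
p=pickle.load(open("w21.pkl","rb"))
c=lambda x,y,z: onz("w",x/1.5-.2,y/1.5-.2,z,p)[:2].round(1)
for z in(30,40): print(z,'blue c',c(457,285,z),'L',c(424,280,z),'R',c(491,280,z),'front',c(457,312,z),'back',c(457,257,z))
print('t2',c(457,318,33),c(515,318,33),'tray L rim out',c(344,300,30),'R',c(525,300,30),'chute',c(365,300,94),c(536,300,94))
print('finger tip px', [ (proj("w",(p0,-43,60),p)*1.5).round() for p0 in (497.7+25,497.7+38)], 'rear inner', c(353,405,3))
E
```

```text
30 blue c [534.9 -12.6] L [519.9 -10.3] R [550.4 -10.3] front [534.8 -24.8] back [5.35e+02 2.00e-01]
40 blue c [533.3 -13.2] L [519.  -11.1] R [548. -11.] front [533.2 -24.9] back [533.3  -1. ]
t2 [534.3 -27.5] [560.2 -27.5] tray L rim out [483.7 -19.5] R [565.7 -19.3] chute [494.8 -21.7] [549.5 -21.5]
finger tip px [array([439., 358.]), array([472., 358.])] rear inner [486.7 -71.3]
```

Request:
drive_tool(motion=[[[-0.0025,0.005,0],[0,0,0]],[[-0.0025,0.005,0],[0,0,0]],[[0,0,-0.005],[0,0,0]],[[0,0,-0.006],[0,0,0]],[[0,0,-0.006],[0,0,0]],[[0,0,-0.005],[0,0,0]],[[0,0,-0.004],[0,0,0]],[[0,0,-0.002],[0,0,0]],[[0,0,-0.002],[0,0,0]],[[0,0,-0.002],[0,0,0]]])

```text
time_s: 38.32
ee_pos: [492.9, -33.5, 27.0]
ee_rot: [-160.0, 0.0, 0.1]
force: [-0.1, -0.6, 0.5]
gripper_width: 50.3
```

Request:
drive_tool(motion=[[[0,0,-0.001],[0,0,0]],[[0,0,-0.001],[0,0,0]],[[0,0,-0.001],[0,0,0]],[[0,0,-0.001],[0,0,0]],[[0,0,-0.001],[0,0,0]],[[0,0,-0.001],[0,0,0]],[[0,0,0],[0,0,0]],[[0,0,0],[0,0,0]],[[0,0,0],[0,0,0]],[[0,0,0],[0,0,0]]])

```text
time_s: 39.15
ee_pos: [492.9, -33.4, 21.3]
ee_rot: [-160.0, -0.0, 0.1]
force: [0.9, 0.0, -0.3]
gripper_width: 50.4
```

```bash
python3 - <<'E'
from h import *
for n in("wrist",):
    im=env.grab_frame(n)[:,:,::-1]; cv2.imwrite(f"pics/{n}22.png",im)
cv2.imwrite('pics/w22b.png',cv2.resize(cv2.imread('pics/wrist22.png'),None,fx=1.5,fy=1.5,interpolation=cv2.INTER_CUBIC))
s=env.state(); print(s['time_s'],s['ee_pos'],s['force'])
E
```

```text
39.2 [492.90034172 -33.42143268  21.32128649] [-0.0523219   0.02944129 -0.55146461]
```

View pics/w22b.png

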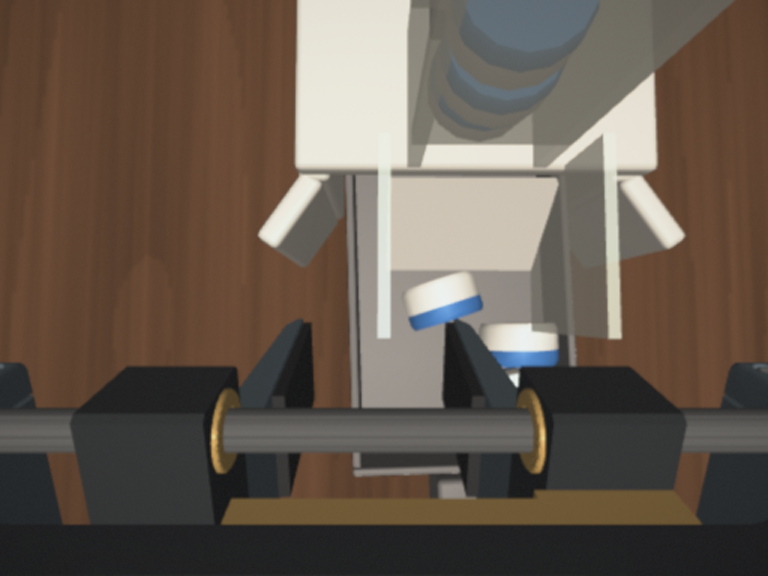

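Tablet 3 has dropped to the tray floor (px (443,300)) and stands on edge beside the others. I'm lifting and going to the block to check the tray's seat.

Request:
drive_tool(motion=[[[0,0,0.004],[0,0,0]],[[0,0,0.01],[0,0,0]],[[0,0,0.014],[0,0,0]],[[0,0,0.014],[0,0,0]],[[0,-0.005,0.008],[0,0,0]],[[0.006,-0.015,0],[0,0,0]],[[0.008,-0.015,0],[0,0,0]],[[0.008,-0.015,0],[0,0,0]],[[0.006,-0.012,0],[0,0,0]],[[0.003,-0.006,0],[0,0,0]]])

```text
time_s: 40.03
ee_pos: [525.0, -103.9, 70.9]
ee_rot: [-160.0, -0.0, 0.0]
force: [-0.3, -0.1, -0.6]
gripper_width: 50.5
```

Request:
drive_tool(motion=[[[0,0,0],[0,0,0]],[[0,0,0],[0,0,0]],[[0,0,0],[0,0,0]],[[0,0,0],[0,0,0]],[[0,0,0],[0,0,0]],[[0,0,0],[0,0,0]],[[0,0,0],[0,0,0]],[[0,0,0],[0,0,0]],[[0,0,0],[0,0,0]],[[0,0,0],[0,0,0]]])

```text
time_s: 40.87
ee_pos: [523.8, -101.3, 71.3]
ee_rot: [-160.0, 0.0, 0.1]
force: [0.0, -0.3, -0.6]
gripper_width: 50.3
```

```bash
python3 - <<'E'
from h import *
import pickle
for n in("wrist",):
    p=env.camera_params(n);im=env.grab_frame(n)[:,:,::-1]; cv2.imwrite(f"pics/{n}23.png",im)
    pickle.dump(p,open("w23.pkl","wb"))
cv2.imwrite('pics/w23b.png',cv2.resize(cv2.imread('pics/wrist23.png'),None,fx=1.5,fy=1.5,interpolation=cv2.INTER_CUBIC))
s=env.state(); print(s['time_s'],s['ee_pos'],s['force'])
E
```

```text
40.9167 [ 523.83123977 -101.38651589   71.30301235] [ 0.70346531  0.78903953 -0.58919892]
```

View pics/w23b.png

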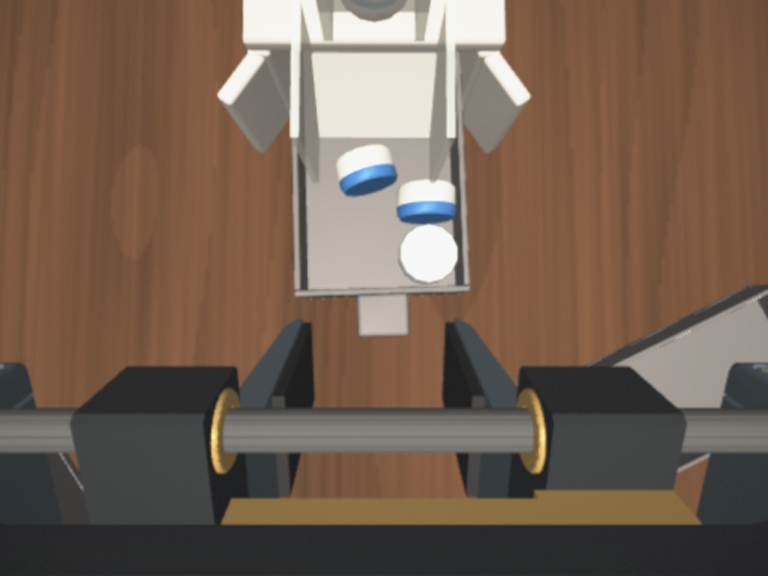

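```bash
python3 - <<'E'
from h import *
import pickle
p=pickle.load(open("w23.pkl","rb"))
c=lambda x,y,z: onz("w",x/1.5-.2,y/1.5-.2,z,p)[:2]
a,b=c(296,295,30),c(469,290,30); print('rear',a.round(1),b.round(1),np.degrees(np.arctan2(b[1]-a[1],b[0]-a[0])))
print('left edge',c(295,200,30).round(1),c(293,150,30).round(1)); print('right',c(468,280,30).round(1),c(463,180,30).round(1))
print('chute bottom',c(317,181,36).round(1),c(435,178,36).round(1),'block',c(384,316,36).round(1))
E
```

```text
rear [485.4 -74.6] [567.7 -71.9] 1.8094231724013659
left edge [484.3 -28.8] [483.   -4.2]
right [567.3 -67.2] [565.3 -18.7]
chute bottom [495.6 -21.1] [551.1 -19.6] block [527.2 -84.4]
```

Tablets 1, 2 and 3 all lie on the tray floor, but my nudge yawed the tray by about 2° and pushed its rear 4 mm sideways. I'll regrip the block gently and square it home again.

Request:
drive_tool(motion=[[[0.001,0.004,-0.005],[0,0,0.01]],[[0.001,0.0045,-0.008],[0,0,0.01]],[[0,0,-0.01],[0,0,0]],[[0,0,-0.01],[0,0,0]],[[0,0,-0.009],[0,0,0]],[[0,0,-0.008],[0,0,0]],[[0,0,-0.006],[0,0,0]],[[0,0,-0.004],[0,0,0]],[[0,0,-0.0015],[0,0,0]],[[0,0,0],[0,0,0]]])

```text
time_s: 41.75
ee_pos: [525.8, -93.0, 9.5]
ee_rot: [-159.9, 0.0, 1.3]
force: [-0.4, 0.2, 0.1]
gripper_width: 50.5
```

Request:
drive_tool(motion=[[[0,0,0],[0,0,0]],[[0,0,0],[0,0,0]],[[0,0,0],[0,0,0]],[[0,0,0],[0,0,0]],[[0,0,0],[0,0,0]],[[0,0,0],[0,0,0]],[[0,0,0],[0,0,0]],[[0,0,0],[0,0,0]],[[0,0,0],[0,0,0]],[[0,0,0],[0,0,0]]], claw=0, force=12)

```text
time_s: 42.58
ee_pos: [526.1, -93.0, 10.1]
ee_rot: [-160.0, -0.0, 1.3]
force: [-1.2, -1.0, 4.3]
gripper_width: 23.8
```

Request:
drive_tool(motion=[[[-0.0006,0,0.0005],[0,0,-0.003]],[[-0.0006,0,0],[0,0,-0.003]],[[-0.0006,0,0],[0,0,-0.003]],[[-0.0006,0,0],[0,0,-0.003]],[[-0.0006,0,0],[0,0,-0.003]],[[-0.0007,0,0],[0,0,-0.003]],[[0,0.0005,0],[0,0,0]],[[0,0.0005,0],[0,0,0]],[[0,0,0],[0,0,0]],[[0,0,0],[0,0,0]]])

```text
time_s: 43.42
ee_pos: [521.9, -92.1, 10.1]
ee_rot: [-160.0, 0.0, 0.3]
force: [-0.6, -2.4, -0.8]
gripper_width: 24.3
```

Request:
drive_tool(motion=[[[0,0.0005,0],[0,0,0]],[[0,0.0005,0],[0,0,0]],[[0,0.0005,0],[0,0,0]],[[0,0.0005,0],[0,0,0]],[[0,0,0],[0,0,0]],[[0,0,0],[0,0,0]],[[0,0,0],[0,0,0]],[[0,0,0],[0,0,0]],[[0,0,0],[0,0,0]],[[0,0,0],[0,0,0]]])

```text
time_s: 44.25
ee_pos: [522.0, -92.1, 10.1]
ee_rot: [-160.2, -0.0, 0.3]
force: [-2.3, -9.0, 0.7]
gripper_width: 23.8
```

```bash
python3 - <<'E'
from h import *
import pickle
for n in("wrist",):
    p=env.camera_params(n);im=env.grab_frame(n)[:,:,::-1]; cv2.imwrite(f"pics/{n}24.png",im)
    pickle.dump(p,open("w24.pkl","wb"))
cv2.imwrite('pics/w24b.png',cv2.resize(cv2.imread('pics/wrist24.png'),None,fx=1.5,fy=1.5,interpolation=cv2.INTER_CUBIC))
s=env.state(); print(s['time_s'],s['ee_pos'],s['ee_rot'],s['force'])
E
```

```text
44.3 [522.01999239 -92.10766504  10.12436429] [-1.60195026e+02 -3.92098667e-02  3.17364396e-01] [-1.79183756 -8.95387741  1.88815867]
```

View pics/w24b.png

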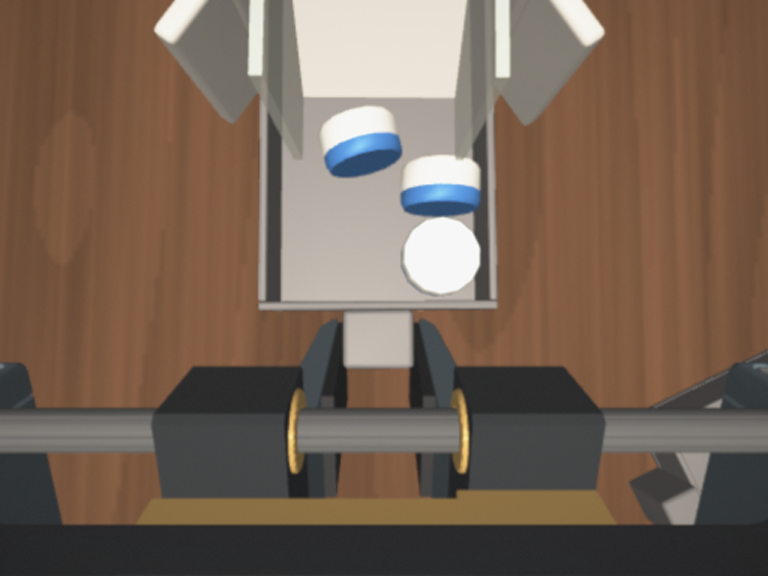

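Squared and home again, against the stop with 9 N. Easing off, releasing, lifting and retreating.

Request:
drive_tool(motion=[[[0,-0.0006,0],[0,0,0]],[[0,-0.0006,0],[0,0,0]],[[0,0,0],[0,0,0]],[[0,0,0],[0,0,0]],[[0,0,0],[0,0,0]],[[0,0,0],[0,0,0]],[[0,0,0],[0,0,0]],[[0,0,0],[0,0,0]],[[0,0,0],[0,0,0]],[[0,0,0],[0,0,0]]])

```text
time_s: 45.13
ee_pos: [521.9, -92.1, 10.1]
ee_rot: [-160.1, 0.0, 0.3]
force: [-1.7, -6.8, -0.6]
gripper_width: 24.1
```

Request:
drive_tool(motion=[[[0,0,0],[0,0,0]],[[0,0,0],[0,0,0]],[[0,0,0],[0,0,0]],[[0,0,0],[0,0,0]],[[0,0,0],[0,0,0]],[[0,0,0],[0,0,0]],[[0,0,0],[0,0,0]],[[0,0,0],[0,0,0]],[[0,0,0.004],[0,0,0]],[[0,0,0.008],[0,0,0]]], claw=0.5)

```text
time_s: 45.97
ee_pos: [521.5, -90.9, 22.0]
ee_rot: [-159.9, 0.1, 0.2]
force: [0.7, -0.0, 0.4]
gripper_width: 45.7
```

Request:
drive_tool(motion=[[[0,0,0.012],[0,0,0]],[[0,0,0.016],[0,0,0]],[[0,-0.005,0.018],[0,0,0]],[[0,-0.012,0.018],[0,0,0]],[[0,-0.015,0.018],[0,0,0]],[[0,-0.01,0.01],[0,0,0]],[[0,-0.004,0.004],[0,0,0]],[[0,0,0],[0,0,0]],[[0,0,0],[0,0,0]],[[0,0,0],[0,0,0]]])

```text
time_s: 46.8
ee_pos: [521.5, -136.3, 117.7]
ee_rot: [-159.9, 0.1, 0.3]
force: [-0.0, 0.3, -0.3]
gripper_width: 45.2
```

```bash
python3 - <<'E'
from h import *
import pickle
for n in("wrist","side","top"):
    p=env.camera_params(n);im=env.grab_frame(n)[:,:,::-1]; cv2.imwrite(f"pics/{n}25.png",im)
    if n=="wrist":pickle.dump(p,open("w25.pkl","wb"))
cv2.imwrite('pics/w25b.png',cv2.resize(cv2.imread('pics/wrist25.png'),None,fx=1.5,fy=1.5,interpolation=cv2.INTER_CUBIC))
s=env.state(); print(s['time_s'],s['ee_pos'],s['ee_rot'],s['force'])
E
```

```text
46.95 [ 521.67056754 -136.36401405  117.58587666] [-1.59910569e+02  9.46130035e-02  2.69372303e-01] [ 0.11407614 -0.08311476  0.50282549]
```

View pics/w25b.png

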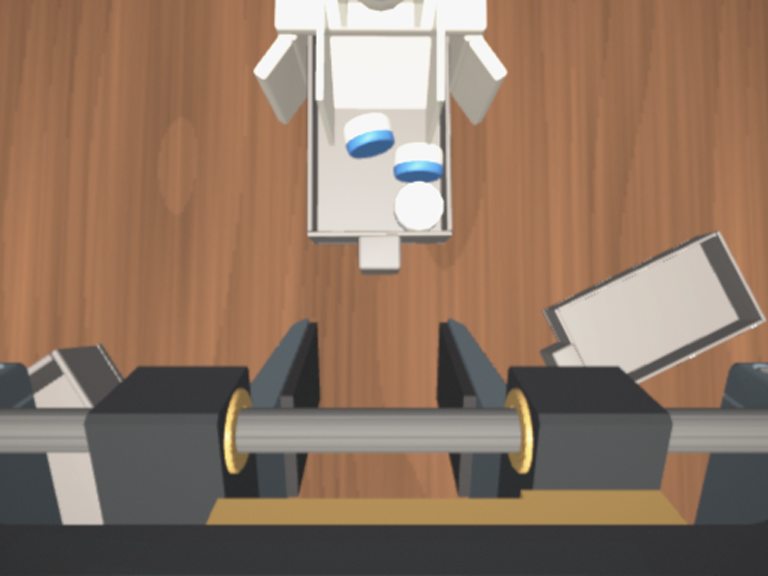

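View pics/side25.png

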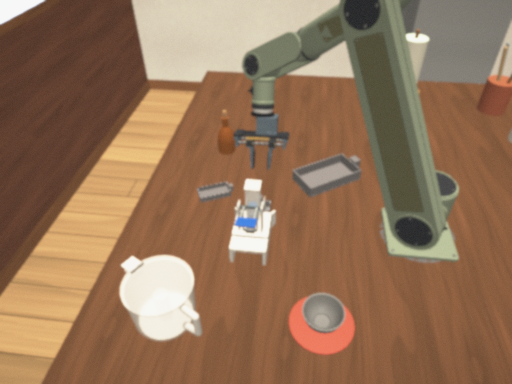

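```bash
python3 - <<'E'
from h import *
import pickle
p=pickle.load(open("w25.pkl","rb"))
c=lambda x,y,z: onz("w",x/1.5-.2,y/1.5-.2,z,p)[:2]
a,b=c(309,234,30),c(452,234,30); print('rear',a.round(1),b.round(1),np.degrees(np.arctan2(b[1]-a[1],b[0]-a[0])))
print('chute bottom',c(332,142,36).round(1),c(437,142,36).round(1))
# unchanged things top/side between start and now
for n in("top","side"):
    A=cv2.imread(f'pics/{n}0.png');B=cv2.imread(f'pics/{n}25.png')
    R={"top":dict(proc=(90,70,75,90),stone=(108,225,65,68),cruet=(382,112,36,36)),"side":dict(proc=(115,250,92,92),stone=(285,285,75,72),cruet=(212,105,20,50))}[n]
    for k,(x,y,w,h) in R.items(): print(n,k,np.abs(A[y:y+h,x:x+w].astype(int)-B[y:y+h,x:x+w]).mean().round(2))
E
```

```text
rear [481.8 -72.2] [564.3 -71.8] 0.2675902234260301
chute bottom [495.1 -20.1] [555.1 -19.9]
top proc 3.21
top stone 3.2
top cruet 2.56
side proc 1.5
side stone 2.04
side cruet 2.18
```

```bash
python3 - <<'E'
import cv2
i=cv2.imread('pics/wrist25.png')[50:170,195:310]; cv2.imwrite('pics/w25z.png',cv2.resize(i,None,fx=5,fy=5,interpolation=cv2.INTER_CUBIC))
E
```

```text
(no output)
```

View pics/w25z.png

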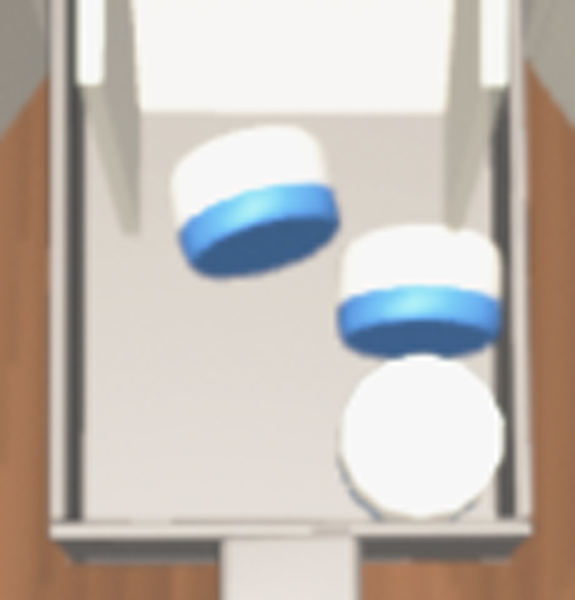

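```bash
python3 - <<'E'
from h import *
import pickle
p=pickle.load(open("w25.pkl","rb"))
c=lambda x,y,z: onz("w",195+x/5-.4,50+y/5-.4,z,p)[:2].round(1)
print('chute bottom',c(124,236,36),c(140,236,36),c(452,230,36),'chute top',c(78,84,94),c(507,84,94)); print('rear',c(52,537,30),c(530,535,30))
print('t3/t2 top',c(250,130,33),c(420,228,33))
E
```

```text
chute bottom [493.6 -22.2] [496.4 -22.2] [549.8 -20.9] chute top [493.3 -22.3] [551.4 -22. ]
rear [481.1 -73.2] [563.9 -72.5]
t3/t2 top [515.   -2.2] [544.6 -19.5]
```

```bash
python3 - <<'E'
from workcell import env
print(env.job_done())
E
```

```text
the job is handed in; nothing more can be done
None
```

The tray is home in its bay, the lever was worked exactly three times, and three tablets are on the tray floor. I handed the job in at about 47 s of the 64 s allowed.

- **Tray:** I slid the middle-sized tray in until it held against the back at 12 N.
- **Lever:** each press went down to the stop, where the force stepped from about 10 N to 16 N at z = 140.3 mm. The lever came back up between presses, and the pictures show it up at the end.
- **Fault mended:** tablet 3 wedged between the chute's lip and tablet 2, which had landed on edge. I used one finger to roll tablets 1 and 2 aside, and tablet 3 then dropped to the tray floor.
- **Tray moved a little:** that nudge pushed the tray's rear about 4 mm sideways and turned it 2°. I regripped the block, squared it and pushed it home again with 9 N.

Last checks:
- **Tablets:** one lies flat and two stand on edge. The last wrist picture I could count showed three left in the magazine.
- **Tray seat:** it sits square to about 0.3°. Its rear edge measures 50.7 mm in front of the chute, against 50 mm nominal. I took that as home, since the difference is about the measuring error.
- **Bowls and cruet:** they look unchanged from the first pictures.
- **Gripper:** it stands clear of everything.

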